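Load the analyser shuttle with the blue-capped sample jars

ROBOT

A 6-joint arm with a two-finger parallel gripper is mounted at the origin on the work surface. World frame = base frame: x ahead of the robot, y to its left, z up, the work surface at z = 0. Lengths are in m, angles in degrees, forces in N, time in s.
With the tool pointing down it reaches from about 0.275 to 0.975 m from the base axis. Payload 8.4 kg.
Tool frame: the origin (TCP) lies midway between the tips of the shut fingers; the grasp point (between the pads) lies 19 mm behind it; z points along the fingers, y is the line along which they close (so a half turn about z gives the same grasp; the last joint's range is limited). The gripper opens to 92 mm and grips with 3 to 60 N. Pads are 20 mm wide; open, the fingers measure 128 mm over their backs; the gripper's body (75 mm by 189 mm) begins 69 mm behind the grasp point.
Start: joints at [66.669, 20.225, 93.587, -0, 66.188, -0.138], TCP at [0.246, 0.574, 0.175] pointing down, gripper open.
Joint ranges: [-150.9, 150.9], [-52.94, 120.26], [3.33, 152.33], [-74.26, 254.26], [0, 154.13], [-172.89, 172.89]. Speed limits (degrees/s): [127.2, 127.2, 159.86, 180, 180, 180].

INTERFACE

Orientations are given as a 3x3 rotation matrix whose columns are the frame's x, y, z axes.
In Python, from plant import robot gives the robot as it stands. The module is installed in compiled form; this text tells all that it offers.
- The arm moves only by the tool step_arm, never from a script. Its argument "moves" is a list of rows, each a list of 7 numbers: the shift along the tool's x, y, z in m, then the turn, a rotation vector about the tool's x, y, z in degrees, then the opening, from 0 (shut) to 1 (fully open). In form: [[tx, ty, tz, ax, ay, az, gripper], ...]. A call has 1 to 8 rows; each row shifts and turns the commanded pose from where the row before left it, along the tool's axes as they then stand; what a row does not reach is not made up. A row lasts 1/8 s, in which the tool goes at most 62.5 mm and 10.7 degrees, less where a joint would pass 70% of its speed; a pose out of reach is approached as far as the arm can. A call with a gripper value outside its range is refused whole. The fingers move at their own pace and stop on an object; "grip_force" is the grip in N (left out, the last holds). Time passes only in rows, so rows that do not move let the fingers close. It gives the time, the measured TCP pose, the force, the opening and the grip force at its end, in the units of the state.
- robot.get_state(): the state, without advancing time (a new reading comes with each control period).
- robot.get_image(name): name is "scene" or "top" or "wrist"; returns a dict with "frame" (420x560x3 uint8, red, green, blue), "z_map" (420x560 float32, m along the optical axis (not along the pixel's ray), 0 where there is no reading), "fx", "fy", "cx", "cy" (pixels), "camera_from_world" (4x4, takes a point from world to camera coordinates); the wrist camera has in their place "mount" (4x4, takes a point from camera to tool coordinates, whose origin is the TCP and whose axes are the flange's). Camera axes: x right, y up, looking along -z (the intrinsics and any distortion apply to the point x, -y, -z); pixel columns grow to the right and rows downward; lengths in m; the calibration is good to about 2 mm. A picture is of the moment at which its call begins: read the wrist's pose just before it.
- robot.close_job(): hands the job in; it is judged then, once.
Trained networks look in a picture, given as the dict that the camera call returned (one of the last four; its "shot" number tells which), for a name from the list of things; names that differ only in an ending like _2 or _b are one class to them, and where a whole thing is asked for, a point or a joint stands for the part that bears it (a point fixed in the world has none). Each returns a list of dicts, best first, with "conf" (0 to 1); they miss things now and then, are a little off and sometimes report something else, mostly with a low value. They report only what shows in the picture. A call takes as long as a camera call. They do not tell look-alikes from the thing itself.
- robot.spot_in(picture, name): "location" ([column, row] in pixels, amid what is visible of it).
- robot.silhouettes(picture, name): "region" (420x560 bool, what is visible of it) and "location" ([column, row] in pixels, amid what is visible of it).
The state is a dict: "t": time; "joints": joint angles; "joint_velocities": joint speeds; "joint_torque": joint torques, N m; "ee_pos": TCP position; "orientation": TCP orientation; "wrist_force": force on the tool from outside, world axes, zero at the start; "moment": the same for the moment, N m; "gripper_width": finger opening in m; "gripper_force": force on a finger pad.
Only numpy, scipy, OpenCV 4.12 (cv2) and the standard library are available. Lean on these libraries where they do the work, as an engineer would, in place of code of your own. Each camera call takes 0.05 s, during which the arm holds its last target. There are 200 camera calls.

TASK

Holding its orange thumb release down all the while it moves, slide the locked analyser shuttle out to the loading stop; there park the yellow-topped reference block on the green mat, standing well within it, and stand every blue-capped jar from the crate upright in the shuttle's tray, leaving the white-capped ones in the crate. Then, again holding the release down, slide the loaded shuttle fully home to the reader end and let go so that it locks. Leave the bottle, beaker and timer alone.

Things in the scene. Friction and masses are not known exactly. Their poses are not given: they have to be found in the camera images.
- rail: Fixed analyser rail on the bench, 380 mm long, white base with two steel guide rods. Origin: centre of its underside on the bench. Its y axis runs along the rail: +y is the loading end, -y is the home end, where a white reader column (50 x 80 mm, 130 mm tall) stands on its far (+x) side, 85 to 135 mm from the centre line.
- shuttle (a joint): Position of the shuttle on the rail in m: 0 = against the loading stop (+y end), 0.170 = fully home against the home stop (-y end, beside the reader); it moves along the rail's -y as the value grows. A sprung pawl locks it in notches every 18 mm (about 6 mm of play), and at both stops (7 mm), unless the orange button is held down; then it slides with about 2 N.
- release (a joint): Travel of the orange thumb release button in m: 0 = up, shuttle locked; 0.008 = fully down. It starts to move at about 4 N, is fully down at about 7 N, frees the shuttle once it is 4 mm or more down, and springs back up when let go (only if the pawl meets a notch; it stays about 4 mm down on top of a rack tooth).
- button_top (a point): Centre of the orange button's top (40 mm across the rail, 38 mm along it); it rides on the shuttle 97 mm towards rail -x of the tray centre, 54 mm above the bench when up. Two grey fences, fixed to the shuttle at its ends along the rail, stand 42 mm apart and 10 mm higher: a shut gripper fits between, presses down and pushes the shuttle along by a fence. Axes as the rail's.
- tray_floor (a point): Centre of the inner floor of the shuttle's open grey tray, about 31 mm above the bench: 136 x 136 mm inside, walls 4 mm thick standing 17 mm above the floor. Axes as the rail's; it travels with the shuttle.
- crate: Grey low crate fixed on the bench, 232 x 232 mm outside, walls 5 mm thick and 20 mm high, floor 5 mm thick. Origin: centre of its underside. It holds the jars, standing about 70 mm apart.
- mat: Green parking mat for the reference block, fixed on the bench, 100 mm (x) x 84 mm (y), 3 mm thick. Origin: centre of its underside.
- refblock: Steel reference block with a yellow top, 40 mm (x) x 50 mm (y) x 44 mm tall, about 250 g, standing in the shuttle's tray at the start. Origin: centre of its underside, z up.
- jar0: Amber sample jar with a BLUE cap, 40 mm diameter, 46 mm tall, about 70 g, upright in the crate. Origin: centre of its underside, z up. May be absent.
- jar1: Amber sample jar with a BLUE cap, 40 mm diameter, 46 mm tall, about 70 g, upright in the crate. Origin: centre of its underside, z up. May be absent.
- jar2: Amber sample jar with a BLUE cap, 40 mm diameter, 46 mm tall, about 70 g, upright in the crate. Origin: centre of its underside, z up. May be absent.
- jar3: Amber sample jar with a BLUE cap, 40 mm diameter, 46 mm tall, about 70 g, upright in the crate. Origin: centre of its underside, z up. May be absent.
- white0: Amber jar with a WHITE cap, same size as the sample jars (40 mm diameter, 46 mm tall); not to be loaded. Origin: centre of its underside.
- white1: Amber jar with a WHITE cap, same size as the sample jars (40 mm diameter, 46 mm tall); not to be loaded. Origin: centre of its underside.
- white2: Amber jar with a WHITE cap, same size as the sample jars (40 mm diameter, 46 mm tall); not to be loaded. Origin: centre of its underside.
- washbottle: Bystander: white bottle with blue cap, 60 mm diameter, 150 mm tall, beyond the work. Origin: centre of its underside.
- beaker: Bystander: empty glass beaker, 70 mm across, 90 mm tall, to the robot's right. Origin: centre of its underside.
- timer: Bystander: grey bench timer, 60 x 60 x 22 mm, close in front of the robot. Origin: centre of its underside.
There are look-alikes about, which are no part of the job. What is shaped like the jar1 but turquoise is not meant.

How it is judged:
By the outcome, as a careful person would: the job done as asked, in the order asked, and still so for the second after the job is handed in, with the robot touching nothing.
Of jar0, jar1, jar2, jar3 only 3 to 4 are there at a start; the rules pass over those that are not, and their reading is None.
At some moment in a run one of jar0, jar1, jar2, jar3, refblock may be knocked a few centimetres aside while the robot is not near it.
It also fails if it takes over 210 s, if anything falls off the work surface, if the arm or the gripper's body presses on something with over 40 N, if the wrist force passes 120 N, or if a joint passes its speed limit or range.

## Working session

There is one attempt and no reset: what is moved stays moved. The work goes in short steps, Python scripts to look and compute and a tool call to move; the robot and the scene stay as the last step left them, time stands still between calls to the robot, and variables do not carry over. Pictures are saved under pics/ and viewed, at most 14 in all, crops included, and the job is handed in when it is done.

Besides the shell and the picture viewer there is one more tool, called as name([rows], argument=value, ...), one row to a line, values as JSON. step_arm: Moves the arm, as the interface text tells. Its arguments: {"type":"object","properties":{"moves":{"type":"array"},"grip_force":{"type":"number"}},"required":["moves"]}

```bash
mkdir -p pics
cat > h.py <<'E'
import numpy as np, cv2
from plant import robot
def snap(n,f=None):
    s=robot.get_state(); p=robot.get_image(n)
    if n=="wrist":
        T=np.eye(4);T[:3,:3]=s["orientation"];T[:3,3]=s["ee_pos"]
        p["wfc"]=T@p["mount"]
    else: p["wfc"]=np.linalg.inv(p["camera_from_world"])
    if f: cv2.imwrite(f"pics/{f}.png",p["frame"][:,:,::-1])
    return p
def cloud(p):
    z=p["z_map"];v,u=np.mgrid[:420,:560]
    P=np.stack([(u-p["cx"])/p["fx"]*z,-(v-p["cy"])/p["fy"]*z,-z,np.ones_like(z)],-1)@p["wfc"].T
    P=P[...,:3];P[z==0]=np.nan;return P
E
python3 - <<'E'
from h import *
s=robot.get_state();print(s["t"],s["orientation"],s["wrist_force"])
for n in("top","scene"):
    p=snap(n,n);C=cloud(p);print(n,[k for k in p if k not in("frame","z_map")],p["fx"],p.get("dist"))
    for o in("rail","shuttle","button_top","tray_floor","crate","mat","refblock","jar0","white0","washbottle","beaker","timer"):
        for d in robot.silhouettes(p,o)[:8]:
            if d["conf"]<.3: continue
            q=C[d["region"]];q=q[~np.isnan(q[:,0])]
            if len(q)==0: continue
            zt=np.percentile(q[:,2],95);t=q[q[:,2]>zt-.006]
            col=np.median(p["frame"][d["region"]],0)
            print(o,round(d["conf"],2),np.round(d["location"]),"top",((np.percentile(t,2,0)+np.percentile(t,98,0))/2).round(3),"ext",np.ptp(q,0).round(3),col)
E
```

```text
0.0 [[-9.19182143e-01  3.93832301e-01 -5.53483460e-04]
 [ 3.93832690e-01  9.19181293e-01 -1.25030541e-03]
 [ 1.63409859e-05 -1.36723829e-03 -9.99999065e-01]] [-0.16552049  0.57739178 -0.28634451]
top ['fx', 'fy', 'cx', 'cy', 'camera_from_world', 'shot', 'wfc'] 487.6921139461617 None
rail 0.78 [362. 207.] top [ 0.679 -0.29   0.13 ] ext [0.282 0.395 0.144] [184. 183. 184.]
rail 0.51 [189. 224.] top [0.517 0.264 0.034] ext [0.263 0.26  0.063] [172. 173. 177.]
shuttle 0.82 [374. 214.] top [ 0.517 -0.255  0.063] ext [0.21  0.151 0.079] [178. 175. 176.]
button_top 0.71 [372. 235.] top [ 0.474 -0.255  0.056] ext [0.041 0.038 0.015] [252. 164.  50.]
tray_floor 0.79 [372. 209.] top [ 0.51  -0.256  0.063] ext [0.206 0.151 0.073] [178. 174. 176.]
crate 0.8 [195. 214.] top [0.518 0.265 0.031] ext [0.261 0.262 0.06 ] [172. 173. 177.]
crate 0.59 [214. 241.] top [0.457 0.185 0.054] ext [0.044 0.042 0.059] [249. 246. 239.]
refblock 0.62 [376. 204.] top [ 0.563 -0.263  0.076] ext [0.046 0.053 0.052] [251. 243.  45.]
jar0 0.74 [266. 207.] top [0.545 0.046 0.006] ext [0.1   0.086 0.02 ] [ 81. 214. 114.
[... 2458 characters left out ...]
p [0.441 0.323 0.049] ext [0.038 0.038 0.048] [ 58. 102. 133.]
white0 0.82 [362. 178.] top [0.587 0.273 0.049] ext [0.04  0.042 0.05 ] [155. 150. 144.]
white0 0.51 [310. 176.] top [0.459 0.185 0.049] ext [0.064 0.055 0.051] [153.5 150.5 142.5]
white0 0.47 [345. 168.] top [0.521 0.263 0.049] ext [0.07  0.117 0.052] [155. 148. 143.]
washbottle 0.66 [361. 248.] top [0.737 0.045 0.147] ext [0.055 0.098 0.158] [153. 150. 145.]
beaker 0.56 [ 82. 269.] top [ 0.289 -0.446  0.087] ext [0.138 0.088 0.097] [124. 132. 130.]
beaker 0.55 [207. 281.] top [ 0.562 -0.276  0.091] ext [0.275 0.17  0.134] [156. 155. 155.]
timer 0.65 [243. 196.] top [ 0.373 -0.001  0.021] ext [0.075 0.074 0.026] [126. 124. 125.]
```

View pics/top.png

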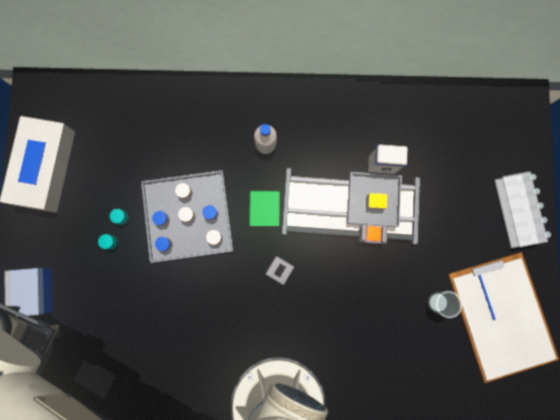

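View pics/scene.png

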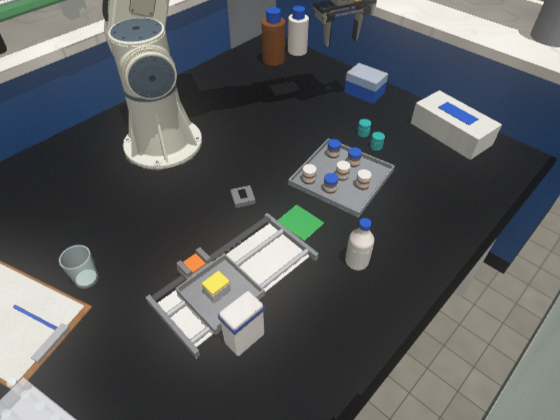

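The top view has three blue jars at (160,218), (163,244) and (210,213), and white ones at (182,190), (185,215) and (214,238). Turquoise decoys are outside the crate. The mat is at (265,208), the orange button at (373,233) and the yellow block at (377,201). Next: the rail's yaw, plus a move helper.

```bash
cat >> h.py <<'E'
from scipy.spatial.transform import Rotation as R
def plan(*wps):
    """wps: (x,y,z,yaw of tool y in deg); prints tool-frame shifts, turn about tool z"""
    s=robot.get_state();p=np.array(s["ee_pos"]);O=np.array(s["orientation"])
    print("t",round(s["t"],2),"p",p.round(4),"yaw",round(np.degrees(np.arctan2(O[1,1],O[0,1])),2),"tilt",O[:,2].round(4),"F",np.round(s["wrist_force"],1),"w",round(s["gripper_width"],4),"j",np.round(s["joints"],0))
    for x,y,z,a in wps:
        d=O.T@(np.array([x,y,z])-p)
        c=np.degrees(np.arctan2(O[1,1],O[0,1]));da=-((a-c+90)%180-90)
        print(" shift",d.round(4),"then turn",round(da,2))
        p=np.array([x,y,z]);O=O@R.from_rotvec([0,0,np.radians(da)]).as_matrix()
def rect(P,m):
    (c,wh,a)=cv2.minAreaRect((P[m][:,:2]*1000).astype(np.float32));return np.round(c,1),np.round(wh,1),round(a,2),int(m.sum())
E
python3 - <<'E'
from h import *
p=snap("top");C=cloud(p);f=p["frame"].astype(int);hsv=cv2.cvtColor(p["frame"],cv2.COLOR_RGB2HSV)
x,y,z=C[...,0],C[...,1],C[...,2]
roi=(x>.38)&(x<.66)&(y<.02)&(y>-.42)
print("rail all",rect(C,roi&(z>.008)&(x<.63)))
H=hsv[...,0];S=hsv[...,1]
print("orange",rect(C,roi&(H>8)&(H<20)&(S>130)),np.nanmedian(z[roi&(H>8)&(H<20)&(S>130)]))
print("yellow",rect(C,roi&(H>24)&(H<34)&(S>130)&(z>.06)))
print("mat",rect(C,(H>50)&(H<70)&(S>100)&(x>.45)&(x<.65)&(abs(y)<.12)))
tr=roi&(z>.041)&(z<.057)&(S<60)
print("traywalls",rect(C,tr&(x>.5)))
print("fences",rect(C,roi&(z>.056)&(x<.51)&(S<60)))
for zl in(.0,.01,.02,.03,.04,.05,.06): print(zl,(roi&(z>zl)&(z<zl+.01)).sum(),rect(C,roi&(z>zl)&(z<zl+.01)) )
cr=(x>.37)&(x<.68)&(y>.1)&(y<.42)
print("crate",rect(C,cr&(z>.013)&(z<.026)))
for lo,hi,n in((100,125,"blue"),):
    m=((H>lo)&(H<hi)&(S>120)&cr&(z>.04)).astype(np.uint8)
    k,l,st,ce=cv2.connectedComponentsWithStats(m)
    for i in range(1,k):
        if st[i,4]>30: print(n,rect(C,l==i),np.nanmedian(z[l==i]))
plan((.474,-.256,.15,0))
E
```

```text
rail all (array([ 506.8, -198.5]), array([247.4, 438.4]), 0.41, 5790)
orange (array([ 476.2, -255.7]), array([39.8, 37.3]), 0.32, 198) 0.054314030131426994
yellow (array([ 563.7, -263.3]), array([47.5, 38. ]), 88.49, 248)
mat (array([547.4,  48.4]), array([105.5,  86.6]), 0.92, 1114)
traywalls (array([ 579.3, -261.8]), array([145.6, 160.2]), 87.32, 397)
fences (array([ 473.9, -255.9]), array([70.3, 44.4]), 88.31, 157)
0.0 6344 (array([ 520., -200.]), array([279.9, 439.9]), 0.01, 6344)
0.01 645 (array([ 526.2, -184.4]), array([243.7, 444.2]), 7.97, 645)
0.02 2333 (array([ 520.7, -187.2]), array([276.1, 415.6]), 0.31, 2333)
0.03 1468 (array([ 557.5, -199.5]), array([378.6, 208.9]), 86.72, 1468)
0.04 423 (array([ 554.5, -260.7]), array([145.6, 209.7]), 87.23, 423)
0.05 362 (array([ 555.1, -260.4]), array([144.2, 207.2]), 87.24, 362)
0.06 202 (array([ 556.1, -272.5]), array([ 74.9, 216.2]), 79.19, 202)
crate (array([518.2, 266.1]), array([232.6, 233.7]), 9.03, 736)
blue (array([526.8, 197.8]), array([36.2, 34.7]), 89.69, 147) 0.05137318202931529
blue (array([507.7, 335.5]), array([36.7, 36.6]), 63.04, 157) 0.05126151433624493
blue (array([437.3, 324.1]), array([37.4, 36.7]), 45.1, 160) 0.051244439280158205
t 1.35 p [0.2462 0.5745 0.1752] yaw 66.81 tilt [ 0. -0. -1.] F [ 0.7  0.7 -0.7] w 0.0915 j [67. 20. 94. -0. 66. -0.]
 shift [-0.5365 -0.6736  0.0252] then turn 66.81
```

step_arm([
  [0,0,0,0,0,10,0],
  [0,0,0,0,0,10,0],
  [0,0,0,0,0,10,0],
  [0,0,0,0,0,10,0],
  [0,0,0,0,0,10,0],
  [0,0,0,0,0,10,0],
  [0,0,0,0,0,9.6,0],
])

```text
t: 2.22
ee_pos: [0.2462, 0.5745, 0.1752]
orientation: [[0.054, 0.999, 0.0], [0.999, -0.054, 0.0], [0.0, 0.0, -1.0]]
wrist_force: [0.1, -0.4, 0.6]
gripper_width: 0.0239
gripper_force: 0.0
```

step_arm([
  [-0.051,0.017,0,0,0,0,0],
  [-0.051,0.017,0,0,0,0,0],
  [-0.051,0.017,0,0,0,0,0],
  [-0.051,0.017,0,0,0,0,0],
  [-0.051,0.017,0,0,0,0,0],
  [-0.051,0.017,0,0,0,0,0],
  [-0.051,0.017,0,0,0,0,0],
  [-0.051,0.017,0,0,0,0,0],
])

```text
t: 3.22
ee_pos: [0.3625, 0.1588, 0.1755]
orientation: [[0.048, 0.999, 0.001], [0.999, -0.048, 0.0], [0.0, 0.001, -1.0]]
wrist_force: [0.8, -0.2, 0.7]
gripper_width: 0.0004
gripper_force: 0.0
```

step_arm([
  [-0.051,0.017,0,0,0,0,0],
  [-0.051,0.017,0,0,0,0,0],
  [-0.051,0.017,0,0,0,0,0],
  [-0.051,0.017,0,0,0,0,0],
  [-0.051,0.017,0,0,0,0,0],
  [-0.051,0.017,0,0,0,0,0],
  [-0.051,0.017,0,0,0,0,0],
  [-0.051,0.017,0,0,0,0,0],
])

```text
t: 4.22
ee_pos: [0.4784, -0.2558, 0.1754]
orientation: [[0.049, 0.999, 0.001], [0.999, -0.049, -0.0], [-0.0, 0.001, -1.0]]
wrist_force: [0.7, 0.8, -0.3]
gripper_width: 0.0003
gripper_force: 0.0
```

Run:
```python
from h import *
plan((.476,-.256,.075,-2.8))
p=snap("wrist","w1");C=cloud(p);hsv=cv2.cvtColor(p["frame"],cv2.COLOR_RGB2HSV);H=hsv[...,0];S=hsv[...,1]
x,y,z=C[...,0],C[...,1],C[...,2]
print(rect(C,(H>8)&(H<20)&(S>130)&(z>.04)&(z<.065)))
```

```text
t 4.22 p [ 0.4784 -0.2558  0.1754] yaw -2.82 tilt [ 6.e-04 -1.e-04 -1.e+00] F [ 0.7  0.8 -0.3] w 0.0003 j [-28.  13. 104.   0.  63. -25.]
 shift [-0.0003 -0.0024  0.1004] then turn -0.02
(array([ 473.9, -258.5]), array([38.9, 38. ]), 87.1, 983)
```

step_arm([
  [0,-0.003,0.04,0,0,0,0],
  [0,0,0.04,0,0,0,0],
  [0,0,0.025,0,0,0,0],
  [0,0,0.012,0,0,0,0],
  [0,0,0.006,0,0,0,0],
  [0,0,0.004,0,0,0,0],
  [0,0,0.002,0,0,0,0],
  [0,0,0,0,0,0,0],
])

```text
t: 5.28
ee_pos: [0.4753, -0.2538, 0.0466]
orientation: [[0.049, 0.999, 0.001], [0.999, -0.049, -0.0], [-0.0, 0.001, -1.0]]
wrist_force: [0.5, -0.5, -0.0]
gripper_width: 0.0005
gripper_force: 0.0
```

Run:
```python
from h import *
plan()
a=snap("wrist","w2");b=snap("scene")
C=cloud(a);v=cv2.resize(b["frame"][210:350,130:270],(420,420))
cv2.imwrite("pics/c2.png",np.hstack([cv2.resize(a["frame"],(380,420)),v])[:,:,::-1])
```

```text
t 5.28 p [ 0.4753 -0.2538  0.0466] yaw -2.79 tilt [ 6.e-04 -3.e-04 -1.e+00] F [ 0.5 -0.5 -0. ] w 0.0005 j [-28.  22. 110.  -0.  48. -25.]
```

View pics/c2.png

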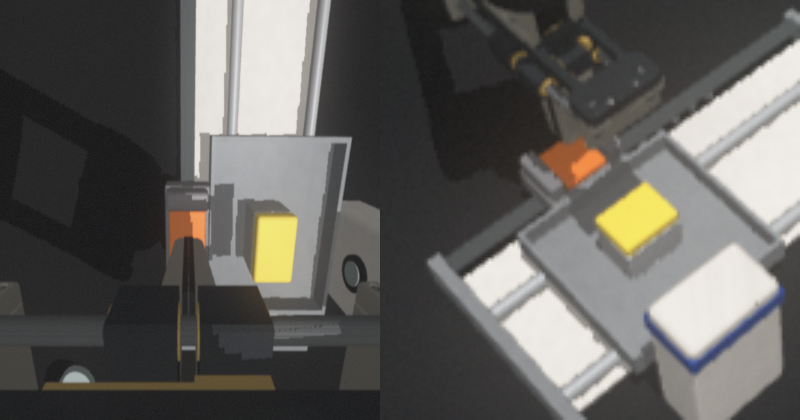

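Run:
```python
from h import *
for n in("wrist","scene"):
    a=snap(n);C=cloud(a);hsv=cv2.cvtColor(a["frame"],cv2.COLOR_RGB2HSV);H=hsv[...,0];S=hsv[...,1]
    m=(H>6)&(H<20)&(S>130)&(abs(C[...,0]-.475)<.05)&(abs(C[...,1]+.256)<.05)
    print(n,m.sum(),np.nanpercentile(C[m],[2,25,50,75,98],0).round(4).tolist())
    if n=="scene":
        g=(abs(C[...,0]-.475)<.03)&(abs(C[...,1]+.255)<.05)
        z=C[g]; print([(round(l,3),int(((z[:,2]>l)&(z[:,2]<=l+.005)).sum())) for l in np.arange(.02,.12,.005)])
```

```text
wrist 1529 [[0.4546, -0.2637, 0.0526], [0.4627, -0.2536, 0.0535], [0.4732, -0.2479, 0.054], [0.484, -0.2423, 0.0544], [0.4926, -0.2353, 0.0613]]
scene 201 [[0.4569, -0.274, 0.0492], [0.4689, -0.2659, 0.0513], [0.4788, -0.2582, 0.0523], [0.4877, -0.2498, 0.0534], [0.4952, -0.2391, 0.0565]]
[(np.float64(0.02), 13), (np.float64(0.025), 76), (np.float64(0.03), 44), (np.float64(0.035), 46), (np.float64(0.04), 96), (np.float64(0.045), 108), (np.float64(0.05), 200), (np.float64(0.055), 51), (np.float64(0.06), 98), (np.float64(0.065), 2), (np.float64(0.07), 0), (np.float64(0.075), 0), (np.float64(0.08), 1), (np.float64(0.085), 6), (np.float64(0.09), 14), (np.float64(0.095), 11), (np.float64(0.1), 13), (np.float64(0.105), 14), (np.float64(0.11), 12), (np.float64(0.115), 11)]
```

Run:
```python
from h import *
a=snap("wrist");C=cloud(a)
for u in (255,262,270,278,286,294):
    print(u,[(v,C[v,u].round(3).tolist()) for v in range(225,345,15)])
b=snap("scene");D=cloud(b)
z=D[...,2];g=(z>.07)&(D[...,0]>.38)&(D[...,0]<.55)&(abs(D[...,1]+.25)<.1)
for l in np.arange(.06,.13,.01):
    h=g&(z>l)&(z<l+.01); print(round(l,2),h.sum(),np.nanpercentile(D[h],[3,50,97],0).round(3).tolist() if h.any() else "")
```

```text
255 [(225, [0.459, -0.247, 0.054]), (240, [0.458, -0.259, 0.054]), (255, [0.463, -0.244, 0.112]), (270, [0.465, -0.243, 0.13]), (285, [0.466, -0.242, 0.146]), (300, [0.471, -0.222, 0.187]), (315, [0.471, -0.223, 0.193]), (330, [0.471, -0.223, 0.197])]
262 [(225, [0.464, -0.247, 0.054]), (240, [0.466, -0.245, 0.09]), (255, [0.467, -0.244, 0.113]), (270, [0.468, -0.243, 0.13]), (285, [0.469, -0.244, 0.144]), (300, [0.472, -0.223, 0.186]), (315, [0.473, -0.224, 0.191]), (330, [0.473, -0.227, 0.194])]
270 [(225, [0.47, -0.248, 0.054]), (240, [0.471, -0.245, 0.09]), (255, [0.472, -0.244, 0.113]), (270, [0.472, -0.244, 0.13]), (285, [0.472, -0.244, 0.144]), (300, [0.472, -0.248, 0.148]), (315, [0.474, -0.227, 0.186]), (330, [0.474, -0.229, 0.19])]
278 [(225, [0.476, -0.248, 0.054]), (240, [0.476, -0.244, 0.091]), (255, [0.476, -0.245, 0.112]), (270, [0.476, -0.245, 0.129]), (285, [0.476, -0.244, 0.144]), (300, [0.476, -0.248, 0.149]), (315, [0.477, -0.228, 0.186]), (330, [0.477, -0.228, 0.192])]
286 [(225, [0.482, -0.248, 0.055]), (240, [0.481, -0.246, 0.089]), (255, [0.48, -0.245, 0.111])
[... 270 characters left out ...]
45, 0.129]), (285, [0.483, -0.243, 0.145]), (300, [0.481, -0.223, 0.187]), (315, [0.481, -0.223, 0.193]), (330, [0.481, -0.226, 0.194])]
0.06 0 
0.07 36 [[0.544, -0.287, 0.07], [0.547, -0.265, 0.072], [0.55, -0.242, 0.075]]
0.08 10 [[0.468, -0.264, 0.086], [0.479, -0.263, 0.089], [0.488, -0.255, 0.09]]
0.09 22 [[0.466, -0.264, 0.091], [0.487, -0.263, 0.095], [0.49, -0.253, 0.1]]
0.1 26 [[0.465, -0.264, 0.101], [0.487, -0.263, 0.104], [0.491, -0.253, 0.109]]
0.11 26 [[0.465, -0.264, 0.111], [0.485, -0.263, 0.116], [0.492, -0.256, 0.12]]
0.12 19 [[0.467, -0.265, 0.121], [0.483, -0.263, 0.125], [0.492, -0.26, 0.13]]
0.13 10 [[0.477, -0.265, 0.13], [0.487, -0.265, 0.135], [0.493, -0.262, 0.139]]
```

The fingertips show at z≈0.087 in both cameras while ee_pos reads 0.047, and there is no contact force. So the real tips end about 40 mm short of the reported TCP. I'll go down slowly and watch the force.

step_arm([
  [-0.003,0,0.01,0,0,0,0],
  [0,0,0.01,0,0,0,0],
  [0,0,0.005,0,0,0,0],
  [0,0,0,0,0,0,0],
])

```text
t: 6.08
ee_pos: [0.4744, -0.2564, 0.0204]
orientation: [[0.049, 0.999, -0.001], [0.999, -0.049, 0.001], [0.001, -0.001, -1.0]]
wrist_force: [0.2, -0.2, -0.2]
gripper_width: 0.0005
gripper_force: 0.0
```

Run:
```python
from h import *
plan()
b=snap("scene");D=cloud(b);a=snap("wrist")
z=D[...,2];g=(z>.057)&(D[...,0]>.45)&(D[...,0]<.50)&(abs(D[...,1]+.25)<.1)
print([(round(l,3),int((g&(z>l)&(z<l+.005)).sum())) for l in np.arange(.055,.13,.005)])
cv2.imwrite("pics/c3.png",np.hstack([cv2.resize(a["frame"],(380,420)),cv2.resize(b["frame"][210:310,150:250],(420,420))])[:,:,::-1])
```

```text
t 6.08 p [ 0.4744 -0.2564  0.0204] yaw -2.8 tilt [-1.2e-03  7.0e-04 -1.0e+00] F [ 0.2 -0.2 -0.2] w 0.0005 j [-29.  24. 111.   0.  45. -26.]
[(np.float64(0.055), 19), (np.float64(0.06), 88), (np.float64(0.065), 16), (np.float64(0.07), 11), (np.float64(0.075), 10), (np.float64(0.08), 14), (np.float64(0.085), 8), (np.float64(0.09), 14), (np.float64(0.095), 5), (np.float64(0.1), 9), (np.float64(0.105), 3), (np.float64(0.11), 2), (np.float64(0.115), 0), (np.float64(0.12), 1), (np.float64(0.125), 0), (np.float64(0.13), 0)]
```

View pics/c3.png

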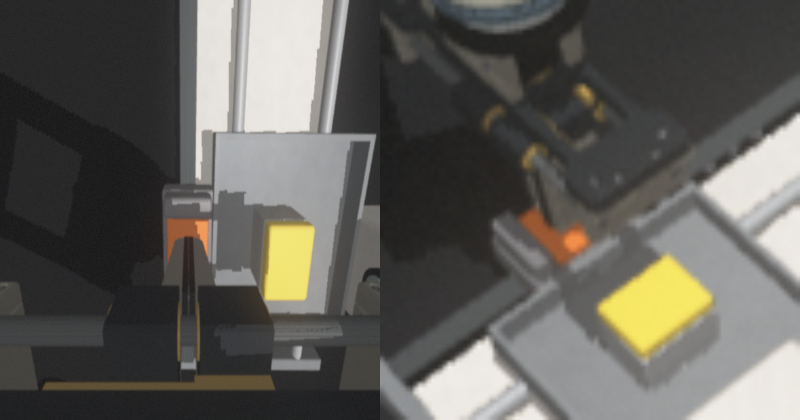

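step_arm([
  [0,0,0.005,0,0,0,0],
  [0,0,0.003,0,0,0,0],
  [0,0,0,0,0,0,0],
])

```text
t: 6.55
ee_pos: [0.4751, -0.2567, 0.0133]
orientation: [[0.049, 0.999, 0.0], [0.999, -0.049, -0.0], [-0.0, 0.0, -1.0]]
wrist_force: [-0.3, -0.3, 4.4]
gripper_width: 0.0003
gripper_force: 2.2
```

step_arm([
  [0,0,0.002,0,0,0,0],
  [0,0,0,0,0,0,0],
])

```text
t: 6.8
ee_pos: [0.4751, -0.2567, 0.0113]
orientation: [[0.049, 0.999, 0.0], [0.999, -0.049, -0.0], [-0.0, 0.0, -1.0]]
wrist_force: [0.3, 0.7, 6.1]
gripper_width: 0.0
gripper_force: 2.6
```

step_arm([
  [0,0,0.002,0,0,0,0],
  [0,0,0,0,0,0,0],
])

```text
t: 7.05
ee_pos: [0.4752, -0.2567, 0.0094]
orientation: [[0.049, 0.999, 0.0], [0.999, -0.049, -0.0], [-0.0, 0.0, -1.0]]
wrist_force: [-0.8, 0.4, 6.3]
gripper_width: 0.0005
gripper_force: 3.0
```

step_arm([
  [0,0,0.002,0,0,0,0],
  [0,0,0.002,0,0,0,0],
  [0,0,0,0,0,0,0],
])

```text
t: 7.42
ee_pos: [0.4752, -0.2572, 0.0069]
orientation: [[0.048, 0.999, 0.0], [0.999, -0.048, -0.001], [-0.001, 0.001, -1.0]]
wrist_force: [-6.5, 1.2, 25.1]
gripper_width: 0.0007
gripper_force: 12.3
```

step_arm([
  [0,0,-0.001,0,0,0,0],
  [0.004,0,0,0,0,0,0],
  [0.006,0,0,0,0,0,0],
  [0.008,0,0,0,0,0,0],
  [0.008,0,0,0,0,0,0],
  [0.008,0,0,0,0,0,0],
  [0.006,0,0,0,0,0,0],
])

```text
t: 8.3
ee_pos: [0.4774, -0.2171, 0.0069]
orientation: [[0.048, 0.999, 0.001], [0.999, -0.048, -0.001], [-0.001, 0.001, -1.0]]
wrist_force: [-2.3, -2.2, 10.5]
gripper_width: 0.0006
gripper_force: 5.5
```

step_arm([
  [0.012,0,0,0,0,0,0],
  [0.014,0,0,0,0,0,0],
  [0.014,0,0,0,0,0,0],
  [0.014,0,0,0,0,0,0],
  [0.014,0,0,0,0,0,0],
  [0.014,0,0,0,0,0,0],
  [0.01,0,0,0,0,0,0],
  [0.004,0,0,0,0,0,0],
])

```text
t: 9.3
ee_pos: [0.4828, -0.1208, 0.007]
orientation: [[0.048, 0.999, 0.002], [0.999, -0.048, -0.001], [-0.001, 0.002, -1.0]]
wrist_force: [-0.1, -1.6, 9.0]
gripper_width: 0.0003
gripper_force: 4.8
```

step_arm([
  [0.005,0,0,0,0,0,0],
  [0.004,0,0,0,0,0,0],
  [0,0,0,0,0,0,0],
])

```text
t: 9.68
ee_pos: [0.4833, -0.1118, 0.0069]
orientation: [[0.049, 0.999, 0.002], [0.999, -0.049, -0.0], [-0.0, 0.002, -1.0]]
wrist_force: [0.1, 1.6, 10.6]
gripper_width: 0.0004
gripper_force: 5.0
```

Run:
```python
from h import *
plan()
p=snap("top","t2");C=cloud(p);hsv=cv2.cvtColor(p["frame"],cv2.COLOR_RGB2HSV);H=hsv[...,0];S=hsv[...,1]
x,y,z=C[...,0],C[...,1],C[...,2];roi=(x>.38)&(x<.66)&(y<.02)&(y>-.42)
print("yellow",rect(C,roi&(H>24)&(H<34)&(S>130)&(z>.06)))
print("walls",rect(C,roi&(z>.041)&(z<.057)&(S<60)&(x>.52)))
```

```text
t 9.68 p [ 0.4833 -0.1118  0.0069] yaw -2.78 tilt [ 2.3e-03 -3.0e-04 -1.0e+00] F [ 0.1  1.6 10.6] w 0.0004 j [-13.  23. 117.   0.  41. -10.]
yellow (array([0., 0.]), array([0., 0.]), 0.0, 0)
walls (array([ 637.5, -162.8]), array([117.9, 313. ]), 23.09, 240)
```

step_arm([
  [0.003,0,0,0,0,0,0],
  [0.003,0,0,0,0,0,0],
  [0,0,0,0,0,0,0],
])

```text
t: 10.1
ee_pos: [0.4837, -0.1068, 0.007]
orientation: [[0.048, 0.999, 0.003], [0.999, -0.048, -0.002], [-0.002, 0.003, -1.0]]
wrist_force: [0.1, -5.3, 9.7]
gripper_width: 0.0009
gripper_force: 4.5
```

step_arm([
  [0.003,0,0,0,0,0,0],
  [0,0,0,0,0,0,0],
])

```text
t: 10.35
ee_pos: [0.4838, -0.1039, 0.007]
orientation: [[0.048, 0.999, 0.003], [0.999, -0.048, -0.002], [-0.002, 0.003, -1.0]]
wrist_force: [-0.1, -5.3, 9.4]
gripper_width: 0.0001
gripper_force: 4.4
```

step_arm([
  [0.003,0,0,0,0,0,0],
  [0,0,0,0,0,0,0],
])

```text
t: 10.6
ee_pos: [0.484, -0.1009, 0.007]
orientation: [[0.048, 0.999, 0.003], [0.999, -0.048, -0.002], [-0.002, 0.003, -1.0]]
wrist_force: [0.4, -5.9, 9.6]
gripper_width: 0.0006
gripper_force: 4.4
```

Run:
```python
from h import *
plan()
b=snap("scene","s4");cv2.imwrite("pics/c4.png",cv2.resize(b["frame"][180:350,140:340],(800,600))[:,:,::-1])
```

```text
t 10.6 p [ 0.484  -0.1009  0.007 ] yaw -2.75 tilt [ 0.0026 -0.0018 -1.    ] F [ 0.4 -5.9  9.6] w 0.0006 j [-12.  22. 117.  -0.  40.  -9.]
```

View pics/c4.png

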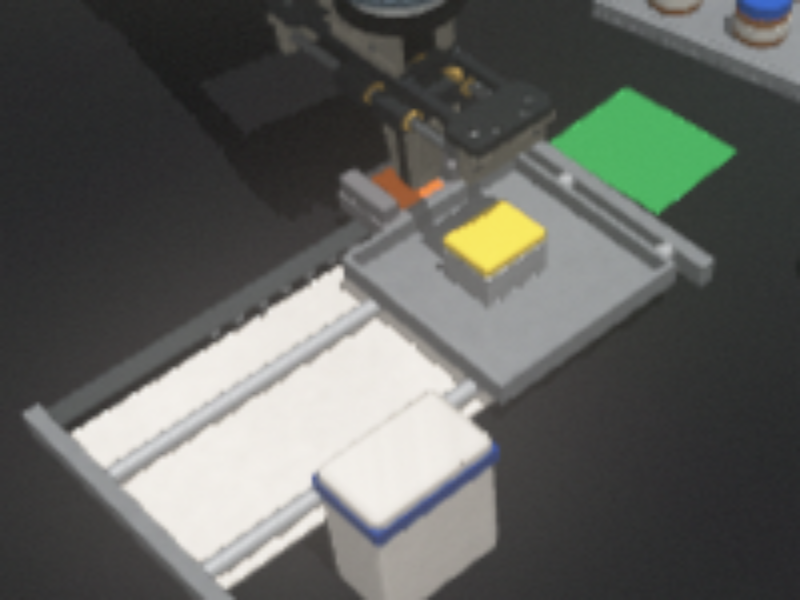

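The shuttle is nearly at the loading-end bar, with the tray edge at about (560,180) and a small gap left. I'll keep creeping.

step_arm([
  [0.003,0,0,0,0,0,0],
  [0,0,0,0,0,0,0],
])

```text
t: 10.9
ee_pos: [0.4841, -0.0992, 0.007]
orientation: [[0.047, 0.999, 0.003], [0.999, -0.047, -0.004], [-0.004, 0.003, -1.0]]
wrist_force: [-0.7, -14.6, 7.8]
gripper_width: 0.0004
gripper_force: 11.2
```

step_arm([
  [0.003,0,0,0,0,0,0],
  [0,0,0,0,0,0,0],
])

```text
t: 11.15
ee_pos: [0.4842, -0.099, 0.0071]
orientation: [[0.045, 0.999, 0.003], [0.999, -0.045, -0.008], [-0.007, 0.003, -1.0]]
wrist_force: [-4.5, -34.4, 7.1]
gripper_width: 0.0002
gripper_force: 20.1
```

step_arm([
  [0.003,0,0,0,0,0,0],
  [0,0,0,0,0,0,0],
])

```text
t: 11.4
ee_pos: [0.4843, -0.0987, 0.0071]
orientation: [[0.043, 0.999, 0.003], [0.999, -0.043, -0.011], [-0.011, 0.003, -1.0]]
wrist_force: [-5.9, -54.8, 5.0]
gripper_width: 0.0002
gripper_force: 29.4
```

step_arm([
  [-0.006,0,0,0,0,0,0],
  [0,0,0,0,0,0,0],
  [0,0,-0.006,0,0,0,0],
  [0,0,-0.006,0,0,0,0],
  [-0.006,0,-0.01,0,0,0,0],
  [0,0,-0.04,0,0,0,0.6],
  [0,0,-0.04,0,0,0,0.6],
  [0,0,-0.04,0,0,0,0.6],
])

```text
t: 12.4
ee_pos: [0.482, -0.1027, 0.1495]
orientation: [[0.049, 0.999, -0.0], [0.999, -0.049, 0.0], [0.0, -0.0, -1.0]]
wrist_force: [0.8, -1.0, 1.4]
gripper_width: 0.0285
gripper_force: 0.0
```

step_arm([
  [-0.05,-0.04,-0.03,0,0,0,0.6],
  [-0.05,-0.04,0,0,0,0,0.6],
  [-0.05,-0.04,0,0,0,0,0.6],
])

```text
t: 12.78
ee_pos: [0.3611, -0.2399, 0.1754]
orientation: [[0.047, 0.999, 0.001], [0.999, -0.047, -0.001], [-0.001, 0.001, -1.0]]
wrist_force: [0.4, -0.8, 0.4]
gripper_width: 0.0547
gripper_force: 0.0
```

Run:
```python
from h import *
plan()
p=snap("top","t5");C=cloud(p);hsv=cv2.cvtColor(p["frame"],cv2.COLOR_RGB2HSV);H=hsv[...,0];S=hsv[...,1]
x,y,z=C[...,0],C[...,1],C[...,2];roi=(x>.38)&(x<.66)&(y<.02)&(y>-.42)
print("yellow",rect(C,roi&(H>24)&(H<34)&(S>130)&(z>.06)))
print("orange",rect(C,roi&(H>8)&(H<20)&(S>130)),np.nanmedian(z[roi&(H>8)&(H<20)&(S>130)]))
b=snap("scene");cv2.imwrite("pics/c5.png",np.hstack([cv2.resize(p["frame"][130:280,130:430],(800,400)),])[:,:,::-1])
w=snap("wrist");C=cloud(w);hsv=cv2.cvtColor(w["frame"],cv2.COLOR_RGB2HSV);H=hsv[...,0];S=hsv[...,1];z=C[...,2]
print("yellow w",rect(C,(H>24)&(H<34)&(S>130)&(z>.06)&(z<.09)))
C=cloud(b);hsv=cv2.cvtColor(b["frame"],cv2.COLOR_RGB2HSV);H=hsv[...,0];S=hsv[...,1];z=C[...,2]
print("yellow s",rect(C,(H>20)&(H<34)&(S>110)&(z>.067)&(z<.09)&(C[...,1]<0)))
```

```text
t 12.78 p [ 0.3611 -0.2399  0.1754] yaw -2.72 tilt [ 1.2e-03 -6.0e-04 -1.0e+00] F [ 0.4 -0.8  0.4] w 0.0547 j [-34.   3. 116.   0.  61. -31.]
yellow (array([ 571.2, -118.2]), array([47.5, 39.4]), 89.36, 251)
orange (array([ 483.9, -109.4]), array([39.9, 40.1]), 85.82, 201) 0.054232202393890594
yellow w (array([ 569.8, -118.8]), array([47. , 36.8]), 87.67, 190)
yellow s (array([ 572.8, -119.2]), array([50.8, 39.6]), 86.25, 287)
```

View pics/c5.png

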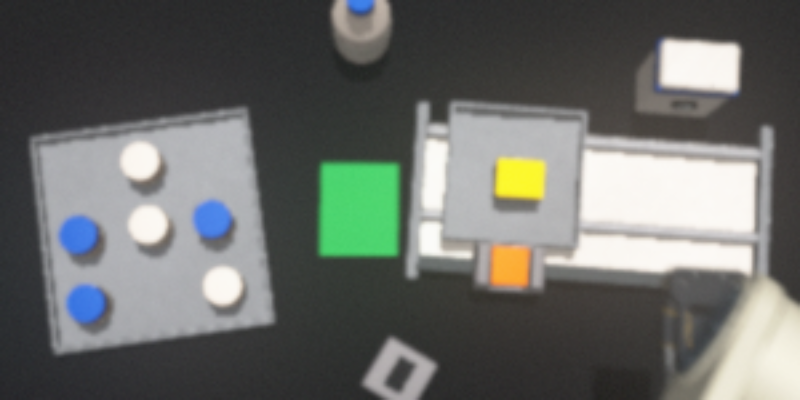

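The shuttle is at the loading stop with the button up. The yellow block is in the tray at (520,178) in the crop, and the crate is unchanged. Next is the block.

Run:
```python
from h import *
plan((.5715,-.1187,.1,-2.5),(.5715,-.1187,.005,-2.5))
```

```text
t 12.93 p [ 0.3603 -0.2405  0.1749] yaw -3.08 tilt [ 1.e-04  0.e+00 -1.e+00] F [ 0.2  0.6 -0.7] w 0.0547 j [-34.   3. 116.   0.  61. -31.]
 shift [0.133  0.2043 0.0749] then turn -0.58
 shift [-0.    -0.     0.095] then turn 0.0
```

step_arm([
  [0.025,0.04,0,0,0,0,0.7],
  [0.03,0.045,0,0,0,0,0.7],
  [0.03,0.045,0.01,0,0,0,0.7],
  [0.028,0.044,0.02,0,0,0,0.7],
  [0.02,0.03,0.025,0,0,0,0.7],
  [0,0,0.02,0,0,0,0.7],
  [0,0,0,0,0,0,0.7],
])

```text
t: 13.8
ee_pos: [0.5715, -0.114, 0.0979]
orientation: [[0.047, 0.999, -0.004], [0.999, -0.047, 0.001], [0.001, -0.004, -1.0]]
wrist_force: [-0.3, -0.4, 0.8]
gripper_width: 0.0643
gripper_force: 0.0
```

Run:
```python
from h import *
plan((.5715,-.1187,.005,-2.5))
w=snap("wrist");C=cloud(w);hsv=cv2.cvtColor(w["frame"],cv2.COLOR_RGB2HSV);H=hsv[...,0];S=hsv[...,1];z=C[...,2]
print("yellow w",rect(C,(H>22)&(H<34)&(S>130)&(z>.06)&(z<.09)))
cv2.imwrite("pics/w6.png",w["frame"][:,:,::-1])
```

```text
t 13.8 p [ 0.5715 -0.114   0.0979] yaw -2.68 tilt [-0.0037  0.0011 -1.    ] F [-0.3 -0.4  0.8] w 0.0643 j [-11.  21. 103.   0.  56.  -9.]
 shift [-0.0048  0.0005  0.0929] then turn -0.18
yellow w (array([ 570.5, -117.6]), array([46.4, 37.4]), 86.0, 1693)
```

View pics/w6.png

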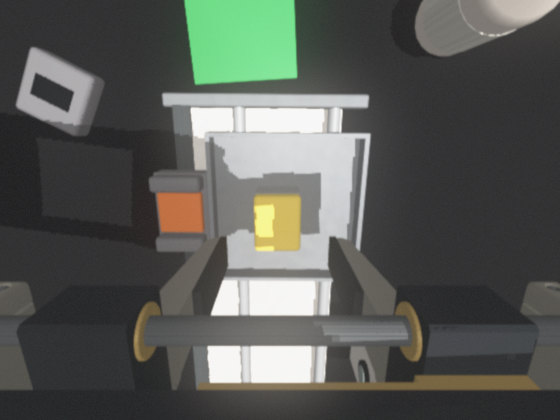

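The block is centred between the open fingers at (277,222). Going down onto it.

step_arm([
  [-0.004,0,0.03,0,0,0,0.7],
  [0,0,0.03,0,0,0,0.7],
  [0,0,0.02,0,0,0,0.7],
  [0,0,0.01,0,0,0,0.7],
  [0,0,0.003,0,0,0,0.7],
  [0,0,0,0,0,0,0.7],
])

```text
t: 14.6
ee_pos: [0.5728, -0.1201, 0.0075]
orientation: [[0.049, 0.999, 0.001], [0.999, -0.049, -0.0], [-0.0, 0.001, -1.0]]
wrist_force: [-0.0, -0.0, 0.4]
gripper_width: 0.0641
gripper_force: 0.0
```

step_arm([
  [0,0,0,0,0,0,0.3],
  [0,0,0,0,0,0,0.3],
  [0,0,0,0,0,0,0.3],
  [0,0,0,0,0,0,0.3],
], grip_force=25)

```text
t: 15.1
ee_pos: [0.572, -0.12, 0.007]
orientation: [[0.049, 0.999, -0.0], [0.999, -0.049, 0.0], [0.0, -0.0, -1.0]]
wrist_force: [-2.2, 0.5, 5.1]
gripper_width: 0.0399
gripper_force: 25.0
```

step_arm([
  [0,0,-0.02,0,0,0,0.3],
  [0,0,-0.04,0,0,0,0.3],
  [0,0,-0.04,0,0,0,0.3],
  [0.02,-0.004,0,0,0,0,0.3],
  [0.04,-0.008,0,0,0,0,0.3],
  [0.045,-0.009,0,0,0,0,0.3],
  [0.04,-0.008,0,0,0,0,0.3],
  [0.018,-0.004,0,0,0,0,0.3],
])

```text
t: 16.1
ee_pos: [0.5455, 0.0467, 0.1052]
orientation: [[0.047, 0.999, -0.002], [0.999, -0.047, 0.0], [0.0, -0.002, -1.0]]
wrist_force: [0.2, -1.0, -2.8]
gripper_width: 0.04
gripper_force: 25.0
```

Run:
```python
from h import *
plan((.547,.0465,-.020,-1))
w=snap("wrist");C=cloud(w);hsv=cv2.cvtColor(w["frame"],cv2.COLOR_RGB2HSV);H=hsv[...,0];S=hsv[...,1];z=C[...,2]
m=(H>22)&(H<34)&(S>100)&(C[...,1]>0)
print("yellow w",rect(C,m),np.nanmedian(z[m]))
```

```text
t 16.1 p [0.5455 0.0467 0.1052] yaw -2.68 tilt [-2.4e-03  1.0e-04 -1.0e+00] F [ 0.2 -1.  -2.8] w 0.04 j [  5.  18. 107.   0.  55.   7.]
 shift [-1.000e-04  1.900e-03  1.251e-01] then turn -1.68
yellow w (array([542.4,  37.3]), array([87.2, 72.9]), 0.23, 5987) 0.17195637716034912
```

step_arm([
  [0,0.002,0.03,0,0,-2,0.3],
  [0,0,0.04,0,0,0,0.3],
  [0,0,0.03,0,0,0,0.3],
  [0,0,0.015,0,0,0,0.3],
  [0,0,0.006,0,0,0,0.3],
  [0,0,0.002,0,0,0,0.3],
  [0,0,0,0,0,0,0.3],
])

```text
t: 17.02
ee_pos: [0.5499, 0.0443, -0.0155]
orientation: [[0.014, 1.0, 0.001], [1.0, -0.014, 0.0], [0.0, 0.001, -1.0]]
wrist_force: [0.4, -0.5, -2.6]
gripper_width: 0.04
gripper_force: 25.0
```

step_arm([
  [0,0,0.002,0,0,0,0.3],
  [0,0,0,0,0,0,0.3],
])

```text
t: 17.27
ee_pos: [0.5494, 0.0443, -0.018]
orientation: [[0.014, 1.0, 0.0], [1.0, -0.014, 0.0], [0.0, 0.0, -1.0]]
wrist_force: [0.4, -0.3, -1.6]
gripper_width: 0.0401
gripper_force: 25.0
```

step_arm([
  [0.002,-0.002,0.001,0,0,0,0.3],
  [0,0,0.002,0,0,0,0.3],
  [0,0,0,0,0,0,0.3],
])

```text
t: 17.65
ee_pos: [0.547, 0.0466, -0.02]
orientation: [[0.014, 1.0, -0.0], [1.0, -0.014, 0.0], [0.0, -0.0, -1.0]]
wrist_force: [-7.0, 0.7, 17.3]
gripper_width: 0.0398
gripper_force: 25.0
```

step_arm([
  [0,0,0,0,0,0,0.65],
  [0,0,0,0,0,0,0.65],
  [0,0,0,0,0,0,0.65],
  [0,0,-0.03,0,0,0,0.65],
  [0,0,-0.05,0,0,0,0.65],
  [0,0,-0.05,0,0,0,0.65],
  [-0.01,-0.05,-0.04,0,0,0,0.65],
  [-0.01,-0.06,0,0,0,0,0.65],
])

```text
t: 18.65
ee_pos: [0.4404, 0.0282, 0.1499]
orientation: [[0.014, 1.0, 0.006], [1.0, -0.014, 0.0], [0.0, 0.006, -1.0]]
wrist_force: [0.1, -0.4, 0.2]
gripper_width: 0.0594
gripper_force: 0.0
```

```bash
cat >> h.py <<'E'
def see():
    p=snap("top");b=snap("scene");out={}
    for n,q in(("top",p),("scene",b)):
        C=cloud(q);hsv=cv2.cvtColor(q["frame"],cv2.COLOR_RGB2HSV);H=hsv[...,0];S=hsv[...,1];z=C[...,2];x=C[...,0];y=C[...,1]
        m=(H>20)&(H<34)&(S>100)&(y>-.4)&(y<.2)&(x>.4)&(x<.65)&(z>.03);print(n,"yellow",rect(C,m),np.nanmedian(z[m]))
        m=(H>50)&(H<75)&(S>80)&(y>-.1)&(y<.2)&(x>.4)&(x<.65);print(n,"mat",rect(C,m))
        m=((H>100)&(H<125)&(S>110)&(z>.035)&(z<.1)&(x>.36)&(x<.7)&(y>-.36)&(y<.44)).astype(np.uint8)
        k,l,st,ce=cv2.connectedComponentsWithStats(m)
        for i in range(1,k):
            if st[i,4]>25: print(n," blue",rect(C,l==i),np.nanmedian(z[l==i]).round(4))
E
python3 - <<'E'
from h import *
see();plan()
E
```

```text
top yellow (array([561.7,  68.7]), array([8.5, 3. ]), 0.45, 8) 0.047567168046219854
top mat (array([582.4,  47.4]), array([36.6, 83.8]), 1.75, 163)
top  blue (array([526.8, 198.9]), array([35.6, 35.1]), 42.77, 147) 0.0513
top  blue (array([509. , 335.8]), array([37.6, 36.8]), 48.49, 160) 0.0511
top  blue (array([438. , 324.2]), array([37.8, 36.2]), 44.27, 163) 0.0508
scene yellow (array([521.9,  37.3]), array([107.1,  57.9]), 17.01, 243) 0.044710932006290616
scene mat (array([544.2,  49.5]), array([107. ,  90.4]), 0.97, 510)
scene  blue (array([439.4, 323. ]), array([37.2, 39.6]), 13.99, 108) 0.0484
scene  blue (array([510.1, 335.2]), array([38.9, 39.9]), 47.31, 116) 0.0483
scene  blue (array([527.4, 197.3]), array([38.5, 38. ]), 11.04, 129) 0.0487
t 18.75 p [0.4323 0.0275 0.1467] yaw -0.81 tilt [-4.4e-03 -4.0e-04 -1.0e+00] F [ 0.9 -0.2  0.4] w 0.0596 j [  3.   5. 117.  -0.  58.   4.]
```

Run:
```python
from h import *
plan((.527,.198,.11,45),(.527,.198,-.018,45))
```

```text
t 18.75 p [0.4323 0.0275 0.1467] yaw -0.81 tilt [-4.4e-03 -4.0e-04 -1.0e+00] F [ 0.9 -0.2  0.4] w 0.0596 j [  3.   5. 117.  -0.  58.   4.]
 shift [0.1719 0.0924 0.0362] then turn -45.81
 shift [-0.0004  0.0004  0.128 ] then turn 0.0
```

step_arm([
  [0.034,0.018,0,0,0,0,0.62],
  [0.05,0.027,0,0,0,0,0.62],
  [0.05,0.027,0.016,0,0,0,0.62],
  [0.038,0.02,0.02,0,0,-9,0.62],
  [0,0,0,0,0,-9,0.62],
  [0,0,0,0,0,-9,0.62],
  [0,0,0,0,0,-9,0.62],
  [0,0,0,0,0,-9.8,0.62],
])

```text
t: 19.75
ee_pos: [0.5335, 0.1991, 0.1107]
orientation: [[-0.711, 0.703, -0.0], [0.703, 0.711, -0.0], [0.0, -0.0, -1.0]]
wrist_force: [-0.3, -0.2, 0.2]
gripper_width: 0.0566
gripper_force: 0.0
```

```bash
cat >> h.py <<'E'
def wblue(near):
    w=snap("wrist");C=cloud(w);hsv=cv2.cvtColor(w["frame"],cv2.COLOR_RGB2HSV);H=hsv[...,0];S=hsv[...,1];z=C[...,2]
    m=((H>100)&(H<125)&(S>110)&(z>.035)&(z<.1)).astype(np.uint8)
    k,l,st,ce=cv2.connectedComponentsWithStats(m)
    for i in range(1,k):
        if st[i,4]>100:
            r=rect(C,l==i)
            if np.hypot(*(r[0]/1000-near))<.05: print("wblue",r)
    return w
E
python3 - <<'E'
from h import *
plan((.527,.198,-.018,45))
wblue((.527,.198))
E
```

```text
t 19.75 p [0.5335 0.1991 0.1107] yaw 45.33 tilt [-4.e-04 -2.e-04 -1.e+00] F [-0.3 -0.2  0.2] w 0.0566 j [ 20.  19. 104.  -0.  57. -25.]
 shift [ 0.0038 -0.0053  0.1287] then turn 0.33
wblue (array([525.1, 199.3]), array([36.7, 37.9]), 45.87, 1219)
```

step_arm([
  [0.005,-0.005,0.02,0,0,0,0.62],
  [0,0,0.04,0,0,0,0.62],
  [0,0,0.04,0,0,0,0.62],
  [0,0,0.02,0,0,0,0.62],
  [0,0,0.008,0,0,0,0.62],
  [0,0,0,0,0,0,0.62],
])

```text
t: 20.55
ee_pos: [0.5262, 0.1989, -0.017]
orientation: [[-0.706, 0.708, -0.0], [0.708, 0.706, -0.0], [0.0, -0.0, -1.0]]
wrist_force: [-1.2, 0.6, 0.3]
gripper_width: 0.0571
gripper_force: 0.0
```

step_arm([
  [0,0,0,0,0,0,0.3],
  [0,0,0,0,0,0,0.3],
  [0,0,0,0,0,0,0.3],
  [0,0,-0.02,0,0,0,0.3],
  [0,0,-0.04,0,0,0,0.3],
  [0,0,-0.06,0,0,0,0.3],
], grip_force=15)

```text
t: 21.3
ee_pos: [0.5246, 0.1983, 0.1033]
orientation: [[-0.707, 0.707, -0.003], [0.707, 0.707, -0.001], [0.001, -0.003, -1.0]]
wrist_force: [0.1, 0.4, -1.7]
gripper_width: 0.0397
gripper_force: 15.0
```

Run:
```python
from h import *
plan((.613,-.150,.10,45),(.613,-.150,.010,45))
```

```text
t 21.3 p [0.5246 0.1983 0.1033] yaw 45.0 tilt [-0.0031 -0.0012 -1.    ] F [ 0.1  0.4 -1.7] w 0.0397 j [ 21.  19. 105.  -0.  56. -24.]
 shift [-0.3088 -0.1838  0.0034] then turn 0.0
 shift [-0.0001  0.0003  0.09  ] then turn -0.0
```

step_arm([
  [-0.022,-0.013,0,0,0,0,0.3],
  [-0.044,-0.026,0,0,0,0,0.3],
  [-0.05,-0.03,0,0,0,0,0.3],
  [-0.05,-0.03,0,0,0,0,0.3],
  [-0.05,-0.03,0,0,0,0,0.3],
  [-0.05,-0.03,0,0,0,0,0.3],
  [-0.03,-0.018,0,0,0,0,0.3],
  [-0.012,-0.007,0,0,0,0,0.3],
])

```text
t: 22.3
ee_pos: [0.6139, -0.1509, 0.1033]
orientation: [[-0.706, 0.709, 0.0], [0.709, 0.706, -0.0], [-0.0, 0.0, -1.0]]
wrist_force: [-0.0, 0.6, -1.2]
gripper_width: 0.0397
gripper_force: 15.0
```

Run:
```python
from h import *
see()
plan((.613,-.150,.010,45))
w=snap("wrist");C=cloud(w);z=C[...,2];m=(z>.041)&(z<.056)&(C[...,0]>.49)&(C[...,0]<.67)&(abs(C[...,1]+.114)<.09);print("walls",rect(C,m))
```

```text
top yellow (array([547.4,  49. ]), array([40.1, 47.3]), 0.93, 251) 0.04693436625041425
top mat (array([547.5,  46.8]), array([105.6,  89.4]), 1.18, 835)
top  blue (array([509.1, 335.2]), array([36.5, 37.8]), 0.34, 159) 0.0513
top  blue (array([437.3, 324.1]), array([37.5, 36.7]), 46.8, 162) 0.0512
scene yellow (array([602.1, -70.9]), array([ 77.2, 262.9]), 15.88, 38) 0.044319687327268154
scene mat (array([598.5,  14.1]), array([ 90. , 224.4]), 41.32, 319)
scene  blue (array([438.8, 324.1]), array([37.2, 40.3]), 44.46, 108) 0.0479
scene  blue (array([509. , 334.4]), array([38.1, 40.6]), 35.66, 115) 0.0484
t 22.4 p [ 0.6138 -0.1498  0.1032] yaw 44.92 tilt [-1.e-04  1.e-04 -1.e+00] F [ 0.6  1.1 -1. ] w 0.0393 j [-14.  25.  96.   0.  59. -59.]
 shift [ 0.0004 -0.0007  0.0932] then turn -0.08
walls (array([ 569.9, -115.6]), array([144.5, 162.2]), 86.7, 4871)
```

step_arm([
  [0,0,0.02,0,0,0,0.3],
  [0,0,0.035,0,0,0,0.3],
  [0,0,0.022,0,0,0,0.3],
  [0,0,0.01,0,0,0,0.3],
  [0,0,0.004,0,0,0,0.3],
  [0,0,0.002,0,0,0,0.3],
  [0,0,0,0,0,0,0.3],
])

```text
t: 23.32
ee_pos: [0.6143, -0.149, 0.0109]
orientation: [[-0.707, 0.707, 0.001], [0.707, 0.707, -0.0], [-0.001, 0.001, -1.0]]
wrist_force: [-0.5, 1.0, -0.2]
gripper_width: 0.0398
gripper_force: 15.0
```

step_arm([
  [0,0,0.002,0,0,0,0.3],
  [0,0,0,0,0,0,0.3],
])

```text
t: 23.58
ee_pos: [0.6144, -0.1492, 0.0092]
orientation: [[-0.707, 0.707, 0.001], [0.707, 0.707, -0.0], [-0.001, 0.001, -1.0]]
wrist_force: [-0.5, -0.1, 4.5]
gripper_width: 0.0393
gripper_force: 15.0
```

Contact at 4.5 N. I'll release, rise, and go to jar B.

step_arm([
  [0,0,0,0,0,0,0.62],
  [0,0,0,0,0,0,0.62],
  [0,0,0,0,0,0,0.62],
  [0,0,-0.02,0,0,0,0.62],
  [0,0,-0.04,0,0,0,0.62],
  [0,0,-0.04,0,0,0,0.62],
])

```text
t: 24.32
ee_pos: [0.6139, -0.149, 0.1106]
orientation: [[-0.707, 0.707, 0.0], [0.707, 0.707, -0.0], [-0.0, 0.0, -1.0]]
wrist_force: [-0.1, -0.2, 0.3]
gripper_width: 0.0567
gripper_force: 0.0
```

Run:
```python
from h import *
plan((.5085,.335,.109,45))
```

```text
t 24.32 p [ 0.6139 -0.149   0.1106] yaw 45.01 tilt [ 5.e-04 -1.e-04 -1.e+00] F [-0.1 -0.2  0.3] w 0.0567 j [-14.  24.  96.  -0.  59. -59.]
 shift [0.4167 0.2678 0.0015] then turn 0.01
```

step_arm([
  [0.02,0.013,0,0,0,0,0.62],
  [0.045,0.029,0,0,0,0,0.62],
  [0.048,0.031,0,0,0,0,0.62],
  [0.048,0.031,0,0,0,0,0.62],
  [0.048,0.031,0,0,0,0,0.62],
  [0.048,0.031,0,0,0,0,0.62],
  [0.048,0.031,0,0,0,0,0.62],
  [0.045,0.029,0,0,0,0,0.62],
])

```text
t: 25.32
ee_pos: [0.5244, 0.2605, 0.1082]
orientation: [[-0.708, 0.707, -0.001], [0.707, 0.708, -0.0], [0.0, -0.0, -1.0]]
wrist_force: [-0.3, -0.0, -0.4]
gripper_width: 0.0568
gripper_force: 0.0
```

step_arm([
  [0.04,0.026,0,0,0,0,0.62],
  [0.02,0.013,0,0,0,0,0.62],
  [0.007,0.003,0,0,0,0,0.62],
  [0,0,0,0,0,0,0.62],
])

```text
t: 25.82
ee_pos: [0.5081, 0.3346, 0.1081]
orientation: [[-0.707, 0.707, -0.0], [0.707, 0.707, -0.001], [-0.0, -0.001, -1.0]]
wrist_force: [0.4, -0.2, -0.1]
gripper_width: 0.0572
gripper_force: 0.0
```

Run:
```python
from h import *
see()
wblue((.509,.335))
plan((.5085,.335,-.0175,45))
```

```text
top yellow (array([547.2,  49. ]), array([39.4, 47.3]), 0.85, 253) 0.047200075681851805
top mat (array([547.6,  46.8]), array([105.9,  89.6]), 1.36, 834)
top  blue (array([ 616.8, -150.9]), array([36.4, 44.6]), 34.71, 154) 0.0762
scene yellow (array([549.7,  46.9]), array([50.8, 39.6]), 89.85, 237) 0.04478523389410849
scene mat (array([543.2,  49.8]), array([ 88.7, 109.1]), 88.94, 506)
scene  blue (array([439.7, 323. ]), array([36.5, 38.4]), 40.4, 107) 0.0482
scene  blue (array([509.4, 334. ]), array([38.3, 41.2]), 32.49, 117) 0.0482
scene  blue (array([ 615.7, -149.4]), array([34.7, 41.5]), 43.53, 207) 0.0744
wblue (array([506. , 336.6]), array([36.5, 37.5]), 44.65, 1230)
t 25.98 p [0.5087 0.334  0.1083] yaw 44.93 tilt [-1.e-04 -4.e-04 -1.e+00] F [-0.2 -0.8 -0.2] w 0.0568 j [ 33.  23.  99.  -0.  58. -12.]
 shift [0.0008 0.0006 0.1258] then turn -0.07
```

step_arm([
  [0.001,0.001,0.02,0,0,0,0.62],
  [0,0,0.04,0,0,0,0.62],
  [0,0,0.04,0,0,0,0.62],
  [0,0,0.018,0,0,0,0.62],
  [0,0,0.008,0,0,0,0.62],
  [0,0,0,0,0,0,0.62],
])

```text
t: 26.72
ee_pos: [0.5089, 0.3368, -0.0172]
orientation: [[-0.707, 0.707, 0.0], [0.707, 0.707, 0.0], [-0.0, 0.0, -1.0]]
wrist_force: [-0.3, -0.2, 0.2]
gripper_width: 0.0574
gripper_force: 0.0
```

step_arm([
  [0,0,0,0,0,0,0.3],
  [0,0,0,0,0,0,0.3],
  [0,0,0,0,0,0,0.3],
  [0,0,-0.02,0,0,0,0.3],
  [0,0,-0.04,0,0,0,0.3],
  [0,0,-0.06,0,0,0,0.3],
  [0,0,0,0,0,0,0.3],
])

```text
t: 27.6
ee_pos: [0.5116, 0.339, 0.1085]
orientation: [[-0.707, 0.707, 0.008], [0.707, 0.707, 0.005], [-0.002, 0.009, -1.0]]
wrist_force: [0.3, 0.9, -1.8]
gripper_width: 0.0392
gripper_force: 15.0
```

Run:
```python
from h import *
plan((.6165,-.083,.103,45))
```

```text
t 27.6 p [0.5116 0.339  0.1085] yaw 45.01 tilt [ 0.008   0.0053 -1.    ] F [ 0.3  0.9 -1.8] w 0.0392 j [ 33.  23.  99.   0.  58. -12.]
 shift [-0.3725 -0.2243  0.0041] then turn 0.01
```

step_arm([
  [-0.022,-0.013,0,0,0,0,0.3],
  [-0.048,-0.028,0,0,0,0,0.3],
  [-0.052,-0.031,0,0,0,0,0.3],
  [-0.052,-0.031,0,0,0,0,0.3],
  [-0.052,-0.031,0,0,0,0,0.3],
  [-0.052,-0.031,0,0,0,0,0.3],
  [-0.05,-0.03,0,0,0,0,0.3],
  [-0.03,-0.018,0,0,0,0,0.3],
])

```text
t: 28.6
ee_pos: [0.6109, -0.0697, 0.1022]
orientation: [[-0.706, 0.708, -0.0], [0.708, 0.706, -0.0], [0.0, -0.0, -1.0]]
wrist_force: [-0.0, -0.1, -0.2]
gripper_width: 0.0398
gripper_force: 15.0
```

step_arm([
  [-0.014,-0.008,0,0,0,0,0.3],
  [0,0,0,0,0,0,0.3],
  [0,0,0,0,0,0,0.3],
])

```text
t: 28.98
ee_pos: [0.6147, -0.0811, 0.1021]
orientation: [[-0.708, 0.706, -0.001], [0.706, 0.708, 0.0], [0.001, -0.0, -1.0]]
wrist_force: [-0.7, -0.4, -0.7]
gripper_width: 0.0398
gripper_force: 15.0
```

Run:
```python
from h import *
plan((.6165,-.083,.011,45))
```

```text
t 28.98 p [ 0.6147 -0.0811  0.1021] yaw 45.06 tilt [-7.e-04  5.e-04 -1.e+00] F [-0.7 -0.4 -0.7] w 0.0398 j [ -8.  24.  98.   0.  58. -53.]
 shift [-0.0026 -0.      0.0911] then turn 0.06
```

step_arm([
  [-0.002,0,0.02,0,0,0,0.3],
  [0,0,0.035,0,0,0,0.3],
  [0,0,0.022,0,0,0,0.3],
  [0,0,0.01,0,0,0,0.3],
  [0,0,0.003,0,0,0,0.3],
  [0,0,0.002,0,0,0,0.3],
  [0,0,0,0,0,0,0.3],
])

```text
t: 29.85
ee_pos: [0.6171, -0.084, 0.0109]
orientation: [[-0.707, 0.707, 0.001], [0.707, 0.707, -0.0], [-0.001, 0.001, -1.0]]
wrist_force: [-0.9, -0.0, -1.3]
gripper_width: 0.0398
gripper_force: 15.0
```

step_arm([
  [0,0,0.001,0,0,0,0.3],
  [0,0,0,0,0,0,0.3],
])

```text
t: 30.1
ee_pos: [0.6168, -0.084, 0.0096]
orientation: [[-0.707, 0.707, 0.0], [0.707, 0.707, -0.0], [-0.0, 0.0, -1.0]]
wrist_force: [-0.1, -0.4, -0.1]
gripper_width: 0.0396
gripper_force: 15.0
```

step_arm([
  [0,0,0.001,0,0,0,0.3],
  [0,0,0,0,0,0,0.62],
  [0,0,0,0,0,0,0.62],
  [0,0,0,0,0,0,0.62],
  [0,0,-0.02,0,0,0,0.62],
  [0,0,-0.04,0,0,0,0.62],
  [0,0,-0.04,0,0,0,0.62],
])

```text
t: 30.98
ee_pos: [0.6168, -0.084, 0.1107]
orientation: [[-0.707, 0.707, 0.001], [0.707, 0.707, -0.0], [-0.0, 0.0, -1.0]]
wrist_force: [0.0, 0.1, -0.1]
gripper_width: 0.0567
gripper_force: 0.0
```

Run:
```python
from h import *
plan((.438,.3245,.109,45))
```

```text
t 30.98 p [ 0.6168 -0.084   0.1107] yaw 45.01 tilt [ 6.e-04 -1.e-04 -1.e+00] F [ 0.   0.1 -0.1] w 0.0567 j [ -8.  24.  97.   0.  59. -53.]
 shift [0.4152 0.1625 0.0015] then turn 0.01
```

step_arm([
  [0.02,0.008,0,0,0,0,0.62],
  [0.045,0.018,0,0,0,0,0.62],
  [0.05,0.02,0,0,0,0,0.62],
  [0.05,0.02,0,0,0,0,0.62],
  [0.05,0.019,0,0,0,0,0.62],
  [0.05,0.019,0,0,0,0,0.62],
  [0.05,0.019,0,0,0,0,0.62],
  [0.045,0.018,0,0,0,0,0.62],
])

```text
t: 31.98
ee_pos: [0.4598, 0.272, 0.1083]
orientation: [[-0.708, 0.707, -0.001], [0.707, 0.708, -0.0], [0.0, -0.0, -1.0]]
wrist_force: [0.8, 0.9, 0.3]
gripper_width: 0.0569
gripper_force: 0.0
```

step_arm([
  [0.035,0.014,0,0,0,0,0.62],
  [0.02,0.008,0,0,0,0,0.62],
  [0,0,0,0,0,0,0.62],
])

```text
t: 32.35
ee_pos: [0.4369, 0.3258, 0.1082]
orientation: [[-0.709, 0.705, -0.001], [0.705, 0.709, -0.0], [0.0, -0.0, -1.0]]
wrist_force: [0.1, -0.4, -0.4]
gripper_width: 0.0568
gripper_force: 0.0
```

Run:
```python
from h import *
see()
wblue((.438,.325))
plan((.438,.3245,-.0175,45))
```

```text
top yellow (array([546.9,  48.9]), array([39.5, 47.4]), 0.48, 252) 0.047124520654256985
top mat (array([547.1,  48.1]), array([105.7,  86.7]), 1.22, 829)
top  blue (array([615.8, -82.7]), array([36.2, 35.6]), 5.09, 149) 0.0766
top  blue (array([ 616.3, -150.5]), array([36.8, 43.2]), 30.4, 154) 0.077
top  blue (array([448.7, 317.7]), array([30.3, 10.9]), 59.85, 35) 0.051
scene yellow (array([548.7,  47.2]), array([41.1, 51.4]), 0.42, 237) 0.04504621774413686
scene mat (array([544.4,  48.9]), array([105.7,  90.2]), 0.85, 510)
scene  blue (array([439.9, 322.8]), array([36.7, 41.7]), 41.73, 109) 0.0483
scene  blue (array([608.5, -73.2]), array([35.8, 68. ]), 42.95, 199) 0.0739
scene  blue (array([ 615.9, -149.5]), array([34.7, 39.5]), 44.38, 209) 0.0741
wblue (array([435.1, 325.6]), array([36.4, 37.7]), 45.5, 1224)
t 32.5 p [0.4381 0.3241 0.1082] yaw 45.01 tilt [-3.e-04 -5.e-04 -1.e+00] F [-0.6 -1.2 -0.7] w 0.0572 j [ 36.  18. 107.  -0.  55.  -9.]
 shift [0.0004 0.0003 0.1257] then turn 0.01
```

step_arm([
  [0.001,0,0.02,0,0,0,0.62],
  [0,0,0.04,0,0,0,0.62],
  [0,0,0.04,0,0,0,0.62],
  [0,0,0.018,0,0,0,0.62],
  [0,0,0.008,0,0,0,0.62],
  [0,0,0,0,0,0,0.62],
])

```text
t: 33.25
ee_pos: [0.4381, 0.3255, -0.0173]
orientation: [[-0.707, 0.707, 0.0], [0.707, 0.707, 0.0], [-0.0, 0.0, -1.0]]
wrist_force: [0.2, -0.4, 1.5]
gripper_width: 0.057
gripper_force: 0.0
```

step_arm([
  [0,0,0,0,0,0,0.3],
  [0,0,0,0,0,0,0.3],
  [0,0,0,0,0,0,0.3],
  [0,0,-0.02,0,0,0,0.3],
  [0,0,-0.04,0,0,0,0.3],
  [0,0,-0.06,0,0,0,0.3],
  [0,0,0,0,0,0,0.3],
])

```text
t: 34.12
ee_pos: [0.4405, 0.3276, 0.1069]
orientation: [[-0.707, 0.707, 0.007], [0.707, 0.707, 0.005], [-0.001, 0.008, -1.0]]
wrist_force: [0.5, 0.1, -2.1]
gripper_width: 0.0395
gripper_force: 15.0
```

Run:
```python
from h import *
plan((.5455,-.147,.103,45))
```

```text
t 34.12 p [0.4405 0.3276 0.1069] yaw 45.01 tilt [ 0.0069  0.0051 -1.    ] F [ 0.5  0.1 -2.1] w 0.0395 j [ 36.  18. 107.   0.  55.  -9.]
 shift [-0.4098 -0.2615  0.0022] then turn 0.01
```

step_arm([
  [-0.022,-0.014,0,0,0,0,0.3],
  [-0.048,-0.03,0,0,0,0,0.3],
  [-0.052,-0.033,0,0,0,0,0.3],
  [-0.052,-0.033,0,0,0,0,0.3],
  [-0.052,-0.033,0,0,0,0,0.3],
  [-0.052,-0.033,0,0,0,0,0.3],
  [-0.052,-0.033,0,0,0,0,0.3],
  [-0.045,-0.028,0,0,0,0,0.3],
])

```text
t: 35.12
ee_pos: [0.5348, -0.1094, 0.1013]
orientation: [[-0.707, 0.708, -0.001], [0.708, 0.707, 0.0], [0.001, -0.001, -1.0]]
wrist_force: [0.9, -0.1, -0.3]
gripper_width: 0.0397
gripper_force: 15.0
```

step_arm([
  [-0.025,-0.016,0,0,0,0,0.3],
  [-0.01,-0.006,0,0,0,0,0.3],
  [0,0,0,0,0,0,0.3],
  [0,0,0,0,0,0,0.3],
])

```text
t: 35.62
ee_pos: [0.544, -0.1463, 0.1019]
orientation: [[-0.708, 0.706, -0.001], [0.706, 0.708, 0.001], [0.001, -0.0, -1.0]]
wrist_force: [-0.5, -0.7, -1.1]
gripper_width: 0.0394
gripper_force: 15.0
```

Run:
```python
from h import *
plan((.5455,-.147,.011,45))
```

```text
t 35.62 p [ 0.544  -0.1463  0.1019] yaw 45.05 tilt [-8.e-04  5.e-04 -1.e+00] F [-0.5 -0.7 -1.1] w 0.0394 j [-15.  20. 105.   0.  55. -60.]
 shift [-0.0016  0.0006  0.0909] then turn 0.05
```

step_arm([
  [-0.001,0.006,0.02,0,0,0,0.3],
  [0,0,0.035,0,0,0,0.3],
  [0,0,0.022,0,0,0,0.3],
  [0,0,0.01,0,0,0,0.3],
  [0,0,0.003,0,0,0,0.3],
  [0,0,0.002,0,0,0,0.3],
  [0,0,0,0,0,0,0.3],
])

```text
t: 36.5
ee_pos: [0.5499, -0.1441, 0.0109]
orientation: [[-0.707, 0.707, 0.001], [0.707, 0.707, -0.0], [-0.001, 0.001, -1.0]]
wrist_force: [0.1, -0.3, -0.4]
gripper_width: 0.0395
gripper_force: 15.0
```

step_arm([
  [0,0,0.001,0,0,0,0.3],
  [0,0,0,0,0,0,0.3],
])

```text
t: 36.75
ee_pos: [0.5496, -0.1442, 0.0095]
orientation: [[-0.707, 0.707, 0.0], [0.707, 0.707, -0.0], [-0.0, 0.0, -1.0]]
wrist_force: [0.1, -0.9, -1.5]
gripper_width: 0.0397
gripper_force: 15.0
```

Release, rise, pull back, and check the whole scene.

step_arm([
  [0,0,0.001,0,0,0,0.3],
  [0,0,0,0,0,0,0.58],
  [0,0,0,0,0,0,0.58],
  [0,0,0,0,0,0,0.58],
  [0,0,-0.02,0,0,0,0.58],
  [0,0,-0.04,0,0,0,0.58],
  [0,0,-0.05,0,0,0,0.3],
  [0,0,-0.02,0,0,0,0],
])

```text
t: 37.75
ee_pos: [0.5509, -0.1445, 0.1414]
orientation: [[-0.707, 0.707, 0.004], [0.707, 0.707, -0.001], [-0.003, 0.002, -1.0]]
wrist_force: [0.4, 0.1, 0.2]
gripper_width: 0.0353
gripper_force: 0.0
```

step_arm([
  [0.02,-0.04,0,0,0,8,0],
  [0.02,-0.05,0,0,0,10,0],
  [0,-0.05,0,0,0,10,0],
  [0,0,0,0,0,10,0],
  [0,0,0,0,0,9.8,0],
])

```text
t: 38.38
ee_pos: [0.4101, -0.1954, 0.1386]
orientation: [[0.056, 0.998, 0.001], [0.998, -0.056, -0.0], [-0.0, 0.001, -1.0]]
wrist_force: [0.1, 0.0, -0.4]
gripper_width: 0.0003
gripper_force: 0.0
```

Run:
```python
from h import *
see();plan((.484,-.109,.12,-2.8),(.484,-.109,.014,-2.8))
p=snap("top");C=cloud(p)
hsv=cv2.cvtColor(p["frame"],cv2.COLOR_RGB2HSV);H=hsv[...,0];S=hsv[...,1]
x,y,z=C[...,0],C[...,1],C[...,2];m=(x>.38)&(x<.66)&(y<.02)&(y>-.42)&(H>8)&(H<20)&(S>130)
print("orange",rect(C,m),np.nanmedian(z[m]))
cv2.imwrite("pics/c7.png",cv2.resize(p["frame"][120:290,100:440],(800,400))[:,:,::-1])
```

```text
top yellow (array([547.1,  49.1]), array([39.7, 47.4]), 1.0, 252) 0.04702873518928452
top mat (array([547.5,  47. ]), array([105.6,  89.6]), 0.85, 833)
top  blue (array([615.5, -82. ]), array([35. , 36.4]), 89.96, 151) 0.0764
top  blue (array([ 616.1, -149.8]), array([35.9, 41.5]), 39.8, 154) 0.0764
top  blue (array([ 549.2, -142.6]), array([36.6, 36.2]), 44.34, 156) 0.0769
scene yellow (array([494.9, -80.6]), array([333.1,  53.3]), 65.83, 248) 0.04504377927540765
scene mat (array([543.4,  49.5]), array([106.7,  88.5]), 0.59, 508)
scene  blue (array([ 538.5, -139.8]), array([37.3, 67.1]), 70.8, 204) 0.0739
scene  blue (array([613.6, -71.9]), array([37.9, 65.6]), 20.06, 199) 0.0743
scene  blue (array([ 616.1, -149.6]), array([34.7, 40.1]), 44.54, 209) 0.074
t 38.48 p [ 0.4104 -0.1952  0.1385] yaw -2.93 tilt [ 3.e-04 -1.e-04 -1.e+00] F [-0.5 -0.1 -0.3] w 0.0006 j [-26.   7. 116.   0.  57. -23.]
 shift [0.0898 0.0691 0.0185] then turn -0.13
 shift [ 0.    -0.     0.106] then turn 0.0
orange (array([ 484.9, -110.8]), array([40. , 39.9]), 1.19, 201) 0.05445841454292788
```

View pics/c7.png

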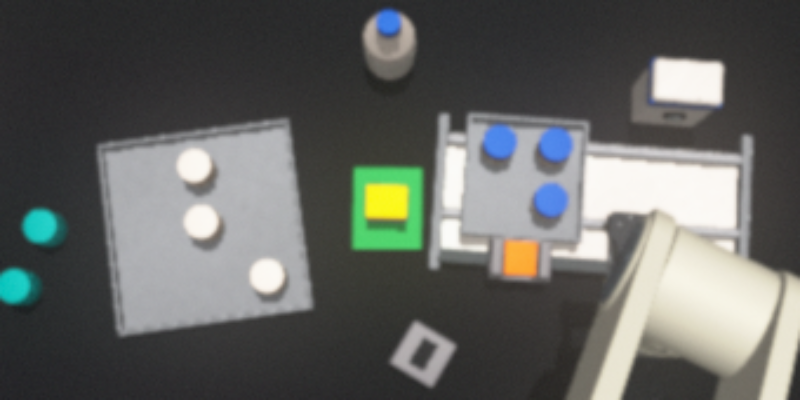

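All three blue jars stand in the tray, the whites are still in the crate, and the block is centred on the mat. Next I press the button at (520,257) in the crop.

step_arm([
  [0.03,0.023,0,0,0,0,0],
  [0.04,0.03,0,0,0,0,0],
  [0.019,0.016,0,0,0,0,0],
  [0,0,0.03,0,0,0,0],
  [0,0,0.04,0,0,0,0],
  [0,0,0.03,0,0,0,0],
  [0,0,0.015,0,0,0,0],
  [0,0,0,0,0,0,0],
])

```text
t: 39.52
ee_pos: [0.4833, -0.1093, 0.0227]
orientation: [[0.047, 0.999, -0.002], [0.999, -0.047, 0.0], [0.0, -0.002, -1.0]]
wrist_force: [0.8, 1.1, 0.5]
gripper_width: 0.0007
gripper_force: 0.0
```

Run:
```python
from h import *
plan((.484,-.110,.008,-2.8))
```

```text
t 39.52 p [ 0.4833 -0.1093  0.0227] yaw -2.68 tilt [-1.7e-03  3.0e-04 -1.0e+00] F [0.8 1.1 0.5] w 0.0007 j [-13.  21. 116.  -0.  43. -10.]
 shift [-0.0006  0.0008  0.0147] then turn 0.12
```

step_arm([
  [0,0,0.007,0,0,0,0],
  [0,0,0.005,0,0,0,0],
  [0,0,0.003,0,0,0,0],
  [0,0,0,0,0,0,0],
])

```text
t: 40.02
ee_pos: [0.4848, -0.1098, 0.0089]
orientation: [[0.049, 0.999, 0.002], [0.999, -0.049, -0.0], [-0.0, 0.002, -1.0]]
wrist_force: [0.7, -0.4, 7.3]
gripper_width: 0.0004
gripper_force: 3.1
```

step_arm([
  [0,0,0.001,0,0,0,0],
  [0,0,0,0,0,0,0],
])

```text
t: 40.28
ee_pos: [0.4848, -0.1098, 0.0081]
orientation: [[0.049, 0.999, 0.002], [0.999, -0.049, -0.0], [-0.0, 0.002, -1.0]]
wrist_force: [0.2, -0.4, 6.4]
gripper_width: 0.0006
gripper_force: 3.2
```

step_arm([
  [0,0,0.001,0,0,0,0],
  [-0.003,0,0,0,0,0,0],
  [-0.004,0,0,0,0,0,0],
  [-0.004,0,0,0,0,0,0],
  [-0.005,0,0,0,0,0,0],
  [-0.006,0,0,0,0,0,0],
  [-0.008,0,0,0,0,0,0],
  [-0.008,0,0,0,0,0,0],
])

```text
t: 41.28
ee_pos: [0.4827, -0.1477, 0.0071]
orientation: [[0.049, 0.999, 0.002], [0.999, -0.049, -0.0], [-0.0, 0.002, -1.0]]
wrist_force: [-0.2, 2.7, 6.7]
gripper_width: 0.0006
gripper_force: 3.4
```

step_arm([
  [-0.009,0,0,0,0,0,0],
  [-0.009,0,0,0,0,0,0],
  [-0.009,0,0,0,0,0,0],
  [-0.009,0,0,0,0,0,0],
  [-0.009,0,0,0,0,0,0],
  [-0.009,0,0,0,0,0,0],
  [-0.009,0,0,0,0,0,0],
  [-0.007,0,0,0,0,0,0],
])

```text
t: 42.28
ee_pos: [0.4788, -0.2177, 0.007]
orientation: [[0.049, 0.999, 0.001], [0.999, -0.049, -0.0], [-0.0, 0.001, -1.0]]
wrist_force: [-0.3, 1.5, 7.4]
gripper_width: 0.0004
gripper_force: 3.6
```

Run:
```python
from h import *
see();plan()
```

```text
top yellow (array([547.2,  48.9]), array([39.2, 47.3]), 0.53, 251) 0.04713279890838207
top mat (array([547.7,  48.4]), array([106.3,  86.7]), 0.92, 820)
top  blue (array([ 611.8, -189.7]), array([36.5, 35.1]), 0.11, 152) 0.0764
top  blue (array([ 614.9, -254.6]), array([23.3, 36.9]), 11.07, 93) 0.0762
scene yellow (array([549.9,  47.3]), array([51.4, 41.1]), 89.74, 237) 0.044554290144603215
scene mat (array([543.9,  49.8]), array([106.5,  89.5]), 0.98, 503)
scene  blue (array([ 535.3, -253.6]), array([58.4, 38.5]), 6.93, 224) 0.074
scene  blue (array([ 603.4, -184.3]), array([36.4, 61.4]), 46.37, 223) 0.0743
scene  blue (array([ 609.3, -257.8]), array([35.3, 41.5]), 47.17, 228) 0.0743
t 42.38 p [ 0.4788 -0.2183  0.007 ] yaw -2.8 tilt [ 8.e-04 -8.e-04 -1.e+00] F [-1.5 -1.4  7.8] w 0.0004 j [-25.  25. 113.  -0.  42. -22.]
```

step_arm([
  [-0.006,0,0,0,0,0,0],
  [-0.008,0,0,0,0,0,0],
  [-0.008,0,0,0,0,0,0],
  [-0.008,0,0,0,0,0,0],
  [-0.008,0,0,0,0,0,0],
  [-0.007,0,0,0,0,0,0],
  [-0.006,0,0,0,0,0,0],
  [-0.005,0,0,0,0,0,0],
])

```text
t: 43.38
ee_pos: [0.4757, -0.2735, 0.007]
orientation: [[0.049, 0.999, 0.0], [0.999, -0.049, 0.0], [0.0, 0.0, -1.0]]
wrist_force: [-2.8, 1.2, 8.0]
gripper_width: 0.0006
gripper_force: 4.1
```

step_arm([
  [-0.004,0,0,0,0,0,0],
  [-0.004,0,0,0,0,0,0],
  [-0.003,0,0,0,0,0,0],
  [0,0,0,0,0,0,0],
])

```text
t: 43.88
ee_pos: [0.4753, -0.2836, 0.007]
orientation: [[0.049, 0.999, 0.0], [0.999, -0.049, 0.001], [0.001, 0.0, -1.0]]
wrist_force: [-0.2, 5.8, 8.7]
gripper_width: 0.0008
gripper_force: 4.5
```

step_arm([
  [-0.003,0,0,0,0,0,0],
  [-0.002,0,0,0,0,0,0],
  [0,0,0,0,0,0,0],
])

```text
t: 44.25
ee_pos: [0.4752, -0.2884, 0.007]
orientation: [[0.049, 0.999, 0.0], [0.999, -0.049, 0.001], [0.001, 0.0, -1.0]]
wrist_force: [-0.4, 5.5, 9.4]
gripper_width: 0.0005
gripper_force: 4.5
```

step_arm([
  [-0.002,0,0,0,0,0,0],
  [-0.002,0,0,0,0,0,0],
  [0,0,0,0,0,0,0],
])

```text
t: 44.62
ee_pos: [0.475, -0.291, 0.007]
orientation: [[0.05, 0.999, 0.0], [0.999, -0.05, 0.003], [0.003, -0.0, -1.0]]
wrist_force: [1.5, 13.7, 12.1]
gripper_width: 0.0005
gripper_force: 9.0
```

step_arm([
  [-0.002,0,0,0,0,0,0],
  [-0.001,0,0,0,0,0,0],
  [0,0,0,0,0,0,0],
])

```text
t: 45.0
ee_pos: [0.4749, -0.2911, 0.007]
orientation: [[0.051, 0.999, -0.0], [0.999, -0.051, 0.008], [0.007, -0.001, -1.0]]
wrist_force: [5.0, 28.3, 16.9]
gripper_width: 0.0004
gripper_force: 15.8
```

Run:
```python
from h import *
see();plan()
```

```text
top yellow (array([547.2,  49. ]), array([39.7, 47.3]), 0.86, 252) 0.04701605045360013
top mat (array([547.3,  48.2]), array([105.8,  86.7]), 1.19, 817)
top  blue (array([ 607.6, -252.3]), array([34.9, 37. ]), 45.38, 154) 0.0764
top  blue (array([ 606.2, -318.3]), array([37.7, 36.7]), 76.21, 155) 0.0764
scene yellow (array([ 522.5, -123.1]), array([396.2,  45.2]), 81.24, 237) 0.04470103400660552
scene mat (array([544.1,  48.7]), array([107.8,  89.5]), 1.66, 502)
scene  blue (array([ 534., -308.]), array([37.7, 58. ]), 54.96, 246) 0.0742
scene  blue (array([ 608.3, -253.9]), array([35.3, 38.2]), 46.87, 231) 0.0742
scene  blue (array([ 605.9, -319.7]), array([36.3, 38.2]), 48.48, 263) 0.074
t 45.1 p [ 0.4749 -0.2911  0.007 ] yaw -2.91 tilt [-5.0e-04  7.4e-03 -1.0e+00] F [ 5.4 27.8 16.5] w 0.0004 j [-32.  27. 109.   0.  44. -29.]
```

The shuttle has travelled 170 mm and is firm against the home stop. I'll ease off, let go, and back away.

step_arm([
  [0.003,0,0,0,0,0,0],
  [0,0,0,0,0,0,0],
  [0,0,-0.006,0,0,0,0],
  [0,0,-0.006,0,0,0,0],
  [0.006,0,-0.01,0,0,0,0],
  [0,0,-0.04,0,0,0,0],
  [0,0,-0.05,0,0,0,0],
  [0,0,-0.04,0,0,0,0],
])

```text
t: 46.1
ee_pos: [0.4755, -0.2876, 0.1609]
orientation: [[0.049, 0.999, 0.002], [0.999, -0.049, -0.001], [-0.001, 0.002, -1.0]]
wrist_force: [0.7, 0.2, -0.3]
gripper_width: 0.0004
gripper_force: 0.0
```

step_arm([
  [0.03,-0.03,0,0,0,0,0],
  [0.05,-0.03,0,0,0,0,0],
  [0.05,-0.02,0,0,0,0,0],
  [0.05,0,0,0,0,0,0],
  [0,0,0,0,0,0,0],
])

```text
t: 46.72
ee_pos: [0.4039, -0.1013, 0.159]
orientation: [[0.045, 0.999, 0.001], [0.999, -0.045, -0.0], [-0.0, 0.001, -1.0]]
wrist_force: [-0.2, -0.8, -0.4]
gripper_width: 0.0005
gripper_force: 0.0
```

Run:
```python
from h import *
see();plan()
p=snap("top");C=cloud(p);b=snap("scene")
hsv=cv2.cvtColor(p["frame"],cv2.COLOR_RGB2HSV);H=hsv[...,0];S=hsv[...,1]
x,y,z=C[...,0],C[...,1],C[...,2];m=(x>.38)&(x<.66)&(y<.02)&(y>-.42)&(H>8)&(H<20)&(S>130)
print("orange",rect(C,m),np.nanmedian(z[m]))
cv2.imwrite("pics/c8.png",np.hstack([cv2.resize(p["frame"][120:290,130:430],(400,300)),cv2.resize(b["frame"][180:360,100:340],(400,300))])[:,:,::-1])
```

```text
top yellow (array([547.,  49.]), array([40. , 47.3]), 0.98, 253) 0.047081042752533664
top mat (array([547.1,  48.4]), array([105.4,  86.6]), 0.88, 812)
top  blue (array([ 609.4, -254.7]), array([35.9, 41.9]), 39.44, 154) 0.077
top  blue (array([ 605.6, -317.4]), array([37.3, 38.7]), 36.87, 159) 0.0767
top  blue (array([ 539.6, -312.1]), array([36.7, 36.6]), 0.6, 156) 0.0763
scene yellow (array([494.7, -34.2]), array([253.1,  54.2]), 55.34, 239) 0.04500528109067159
scene mat (array([543.6,  49.1]), array([105.2,  91.7]), 2.75, 499)
scene  blue (array([ 528.4, -311.2]), array([37.9, 64.5]), 79.14, 249) 0.0741
scene  blue (array([ 599.8, -246. ]), array([35.4, 63.2]), 47.99, 232) 0.0741
scene  blue (array([ 605.8, -319.8]), array([36.4, 40.6]), 47.61, 262) 0.0742
t 46.83 p [ 0.4044 -0.1036  0.1589] yaw -2.68 tilt [ 1.4e-03 -9.0e-04 -1.0e+00] F [-0.2  0.1  0.4] w 0.0005 j [-15.   2. 119.  -0.  59. -12.]
orange (array([ 487.6, -280.3]), array([37.8, 14.5]), 85.63, 61) 0.05430381504300108
```

View pics/c8.png

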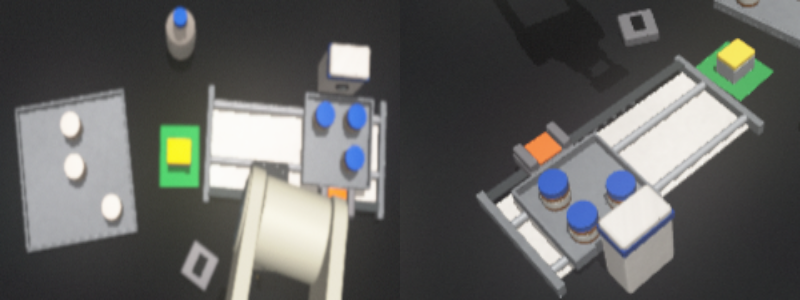

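The shuttle is home with the button up (top at 54 mm), three blue jars stand in the tray, the block is on the mat and the bystanders are untouched.

```bash
python3 -c "
from plant import robot
print(robot.close_job())"
```

```text
the job is handed in; nothing more can be done
None
```

I handed the job in: the shuttle is locked at the home (reader) end with all three blue-capped jars found in the crate upright in its tray. The reference block is well within the green mat, the white-capped jars are still in the crate, and I did not touch the bottle, beaker or timer.

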